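# Hang the ring bracket on the fold-out hook

## Task

Swing the folded hook on the upright plate out until it points straight away from the plate, at its stop. Then take the bracket with the ring on top (not the one with the solid disc) and hang it by its ring on the hook, so that it hangs free behind the upturned tip. Do not tip either bracket over, and leave everything else where it is.

Things in the scene. Friction and masses are not known exactly. Their poses are not given: they have to be found in the camera images.
- hook (a joint): Angle of the folding hook about its vertical hinge: 0 = folded flat along the upright plate, 1.571 = pointing straight out from the plate, at the stop. The hinge is stiff (about 0.2 N m, some 2 N at the tip) and stays where it is left. Seen from above it opens clockwise.
- hook_hinge (a point): Point on the hook's vertical hinge axis, on the centre line of its arm (225 mm above the table), 20 mm in front of the plate. It turns with the hook: x points along the arm to the tip, z up. The hook is 12 mm round steel bar: a level arm 120 mm long, then a tip turned straight up, its top 24 mm above the arm's centre line. The hinge barrel is 18 mm thick.
- hook_tip (a point): Top of the hook's upturned tip: 120 mm from the hinge axis along the arm, 24 mm above the arm's centre line. Axes as hook_hinge.
- panel: Dark grey upright plate fixed to the table, 110 mm wide (y), 12 mm thick, 250 mm high; origin under its middle. Its front looks to its -x; foot and rib are behind. The hinge is 20 mm off the middle, towards +y; the folded hook points to -y and its last 45 mm stand free beyond the plate's edge. Two 6 mm lugs hold the barrel, up to 22 mm above and below the arm's centre line.
- bracket: The welded plain steel bracket to be hung, about 0.65 kg, standing upright on its foot; origin at the centre of the underside of the foot. A foot plate 60 mm (x) by 70 mm (y) by 6 mm, a flat stem 8 mm thick and 30 mm wide, and on top a flat upright ring; 182 mm high in all. z is up.
- bracket_ring (a point): Centre of the bracket's ring, 130 mm above the underside of its foot. Ring 104 mm across, hole 64 mm (so a rim 20 mm wide), 8 mm thick along x; x is the hole's axis, the ring is flat in y and z. Either side may face the hook. If held by the top of its rim, keep the fingertips above the hole, since the hook's arm comes to bear there.
- blank_disc (a point): Centre of the solid round disc (104 mm across, 8 mm thick along x, no hole) on the look-alike bracket, which has the same foot and stem and must stay where it is; 130 mm above the table.
- canister: Dark round plastic canister, 104 mm across and 120 mm high, with three rods sticking out up to 150 mm high; origin under its middle. Leave it.
- tube: Upright offcut of square steel tube, 50 by 50 by 90 mm high; origin under its middle. Leave it.
- grid: Flat welded rod grid, 120 by 160 by 14 mm, lying; origin under its middle. Leave it.
- clamp: Grey C-shaped screw clamp lying flat, about 160 by 110 by 22 mm; origin under its back bar. Leave it.
- hammer: Hammer lying flat, along its x axis. Leave it.
- brush: Hand brush lying, along its x axis. Leave it.
Mind the look-alikes: they are no part of the job. What is shaped like the bracket but brown, orange or yellow is not meant.

How it is judged:
On the way, in this order (a step that is already met when the one before it is completed fails the run):
1. the hook is swung out to at least 1.35 rad (value of joint hook above 1.35 rad), for 0.2 s.
2. the ring bracket is lifted clear of the table (height (world z) of bracket above 0.04 m), for 0.2 s.
At the end, for the whole second after the job is handed in: The hook stands at 1.35 rad or more; the ring bracket hangs on the hook's arm by the inside of its ring, its ring centre 10 to 116 mm out from the hinge, within 15 mm sideways of the arm and 19 to 34 mm below the arm's centre line, upright within 0.3 rad, at rest (under 40 mm/s) (value of joint hook above 1.35 rad and x of bracket_ring in the frame of hook_hinge between 0.01 and 0.116 m and y of bracket_ring in the frame of hook_hinge between -0.015 and 0.015 m and z of bracket_ring in the frame of hook_hinge between -0.034 and -0.019 m and angle between bracket's own z axis and vertical below 0.3 rad and linear speed of bracket below 0.04 m/s); the robot touches nothing.
It fails at once if the ring bracket is tipped over or dropped on its side (angle between bracket's own z axis and vertical above 0.8 rad).
It fails at once if the look-alike bracket is moved more than 25 mm or tipped (distance of blank_disc from where it was at the start of the episode above 0.025 m).
It fails at once if another thing on the table is moved more than 25 mm (distance of any of canister, tube, grid, clamp, hammer, brush from where it was at the start of the episode above 0.025 m).
It also fails if it takes over 69 s, if anything falls off the work surface, if the arm or the gripper's body presses on something with over 40 N, if the wrist force passes 120 N, or if a joint passes its speed limit or range.

## Robot

A 7-joint arm with a two-finger parallel gripper is mounted at the origin on the work surface. World frame = base frame: x ahead of the robot, y to its left, z up, the work surface at z = 0. Lengths are in m, angles in rad, forces in N, time in s.
With the tool pointing down it reaches from about 0.4 to 0.875 m from the base axis. Payload 19.3 kg.
Tool frame: the origin (TCP) lies between the finger pads; the fingertips stand ahead of it and the grasp point (between the pads) lies 8 mm behind it (bot.tip_extent is the x of the fingertips in the tool frame, in m); x points along the fingers, y is the direction in which the jaws open and shut, and the axes are right-handed (so a half turn about x gives the same grasp; the last joint's range is limited). The gripper opens to 85 mm and grips with 20 to 120 N. Pads are 22 mm wide; open, the fingers measure 114 mm over their backs; the gripper's body (76 mm by 85 mm) begins 54 mm behind the grasp point. The pads swing forward as they close: fully open they stand 13 mm farther back than shut.
Start: joints at [1.208, 0.521, -0.036, 1.599, 0.021, 1.021, -0.113], TCP at [0.18, -0.598, 0.242] pointing down, gripper open.
Joint ranges: [-2.91, 2.91], [-0.3, 2.13], [-1.5, 1.42], [0.17, 2.43], [-1.26, 4.41], [0.16, 1.93], [-2.52, 2.52]. Speed limits (rad/s): [1.89, 1.89, 2.39, 2.39, 3.01, 3.01, 3.01].

## Interface

Orientations are given as [roll, pitch, yaw] about the fixed x, y, z axes, in that order (R = Rz(yaw) Ry(pitch) Rx(roll)).
In Python, from workcell import observe, grab_frame, camera_info, bot, nets gives the robot as it stands.
- The arm moves only by the tool jog_arm, never from a script. Its argument "commands" is a list of rows, each a list of 6 numbers: the shift along the tool's x, y, z in mm, then the turn, a rotation vector about the tool's x, y, z in rad. A call has 1 to 20 rows; each row shifts and turns the pose as measured when the row begins, along the tool's axes as they then stand; what a row does not reach is not made up. A row lasts 1/10 s, in which the tool goes at most 50 mm and 8.59 degrees, less where a joint would pass 70% of its speed; a pose out of reach is approached as far as the arm can. A call is refused whole if a number of a shift passes 50 or a number of a turn 0.15, either way. A call with a gripper value outside its range is refused whole. "gripper" is the closure in counts, from 0 (fully open) to 255 (shut), set as the call begins (left out, the last holds). The fingers move at their own pace and stop on an object; "newtons" is the grip in N (left out, the last holds). Time passes only in rows, so rows that do not move let the fingers close. It gives the time, the measured TCP pose, the force and the opening at its end, in the units of the state.
- observe(): the state, without advancing time (a new reading comes with each control period).
- grab_frame(name): name is "scene" or "side" or "wrist"; returns the picture (400x640x3 uint8, red, green, blue); there is no depth.
- camera_info(name): a dict with "fov_y" (degrees; the focal length in pixels is half the picture's height over the tangent of half this angle, whatever the lens; pixels are square), "cx", "cy" (the principal point, pixels), "R" (3x3) and "t" (3): a world point X has camera coordinates R X + t; the wrist camera has in their place "tool_from_camera" (4x4, takes a point from camera to tool coordinates, whose origin is the TCP and whose axes are the tool frame's). Camera axes: x right, y down, z forward; pixel columns grow to the right and rows downward; lengths in m; the calibration is good to about 2 mm. A picture is of the moment at which its call begins: read the wrist's pose just before it. camera_info takes no time and is no camera call.
- bot.job_done(): hands the job in, once; it reports no verdict.
Trained networks look in the newest picture that a camera, given by its name, has taken for a name from the list of things; names that differ only in an ending like _2 or _b are one class to them, and where a whole thing is asked for, a point or a joint stands for the part that bears it (a point fixed in the world has none). Each returns a list of dicts, best first, with "p" (0 to 1); they miss things now and then, are a little off and sometimes report something else, mostly with a low value. They report only what shows in the picture. A call takes as long as a camera call. They do not tell look-alikes from the thing itself.
- nets.find_in(camera, name): "rect" ([left, top, right, bottom] in pixels, round what is visible of it).
- nets.silhouettes(camera, name): "mask" (400x640 bool, what is visible of it) and "rect" ([left, top, right, bottom] in pixels, round what is visible of it).
- nets.pinpoint(camera, name): "location" ([column, row] in pixels: a listed point, or the origin of a listed thing).
The state is a dict: "clock": time; "qpos": joint angles; "qd": joint speeds; "joint_efforts": joint torques, N m; "position": TCP position; "tool_rot": TCP orientation; "force": force on the tool from outside, world axes, zero at the start; "moment": the same for the moment, N m; "grip_width": finger opening in m.
Only numpy, scipy, OpenCV 4.12 (cv2) and the standard library are available. Lean on these libraries where they do the work, as an engineer would, in place of code of your own. Each camera call takes 0.05 s, during which the arm holds its last target.

## Working session

There is one attempt and no reset: what is moved stays moved. The work goes in short steps, Python scripts to look and compute and a tool call to move; the robot and the scene stay as the last step left them, time stands still between calls to the robot, and variables do not carry over. Pictures are saved under pics/ and viewed, and the job is handed in when it is done.

Besides the shell and the picture viewer there is one more tool, called after ">>>" as name(argument=value, ...), one argument or row to a line, values as JSON. jog_arm: Moves the arm, as the interface text tells. Its arguments: {"type":"object","properties":{"commands":{"type":"array","items":{"type":"array","items":{"type":"number"}}},"gripper":{"type":"number"},"newtons":{"type":"number"}},"required":["commands"]}

```bash
ls; mkdir -p pics
python3 - <<'E'
from workcell import observe, grab_frame, camera_info, bot, nets
import cv2
print(observe()); print(bot.tip_extent)
for c in ["scene","side","wrist"]:
    print(c,camera_info(c))
    cv2.imwrite(f"pics/{c}0.png",grab_frame(c)[:,:,::-1])
E
```

```text
pics
{'clock': 0.0, 'qpos': array([ 1.20780248,  0.5219907 , -0.0363571 ,  1.59999743,  0.02120549,
        1.02106706, -0.11282091]), 'qd': array([ 2.97934003e-04, -4.65212701e-05, -1.16048082e-03, -1.10205845e-03,
       -1.83395814e-03,  5.77983398e-04, -1.38309423e-03]), 'joint_efforts': array([ 1.24469418e-03, -9.27111840e+01,  1.98008761e+00, -3.69933128e+01,
        1.76617474e-02,  8.30262434e-03, -3.37183815e-05]), 'position': array([ 0.18028485, -0.59810864,  0.2417437 ]), 'tool_rot': array([-1.50997139,  1.56971892,  1.92441266]), 'force': array([ 0.12064475, -0.0818165 ,  0.08175552]), 'moment': array([-0.04129597, -0.02736877, -0.00917501]), 'grip_width': 0.08558813301997341}
0.011
scene {'fov_y': 57.56430492236119, 'cx': 321.1343661121767, 'cy': 202.77562960667, 'R': array([[ 0.72927026,  0.68408201,  0.01402464],
       [ 0.50927036, -0.52899417, -0.67882904],
       [-0.45695578,  0.50219217, -0.73416241]]), 't': array([-0.38953176, -0.11714103,  1.41575456])}
side {'fov_y': 42.18218732822702, 'cx': 318.47785432259786, 'cy': 200.89690773504128, 'R': array([[-0.76201896, -0.64735994,  0.01588125],
       [-0.4277721 ,  0.48482341, -0.76286125],
       [ 0.48614621, -0.58810829, -0.64636715]]), 't': array([0.39188586, 0.34090837, 1.17740091])}
wrist {'fov_y': 61.14501420564519, 'cx': 319.4991967537751, 'cy': 198.94448258407098, 'tool_from_camera': array([[ 6.45348973e-05, -2.79618994e-01,  9.60111043e-01,
        -1.31418676e-01],
       [ 9.99999726e-01,  7.25567869e-04,  1.44095497e-04,
         6.50674341e-05],
       [-7.36917561e-04,  9.60110771e-01,  2.79618964e-01,
        -7.26608682e-02],
       [ 0.00000000e+00,  0.00000000e+00,  0.00000000e+00,
         1.00000000e+00]])}
```

View pics/scene0.png

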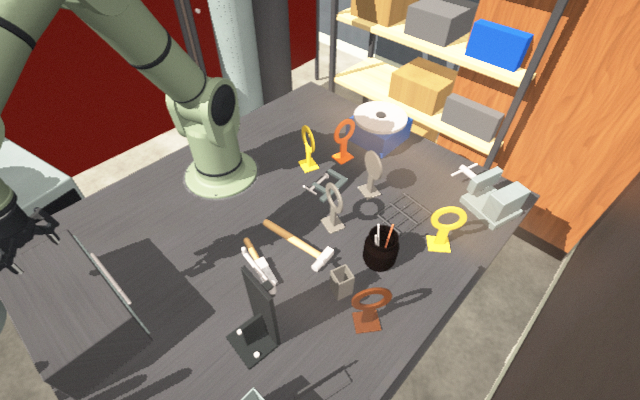

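View pics/side0.png

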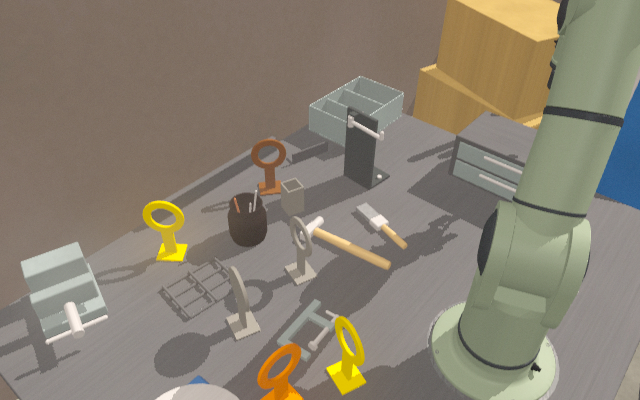

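View pics/wrist0.png

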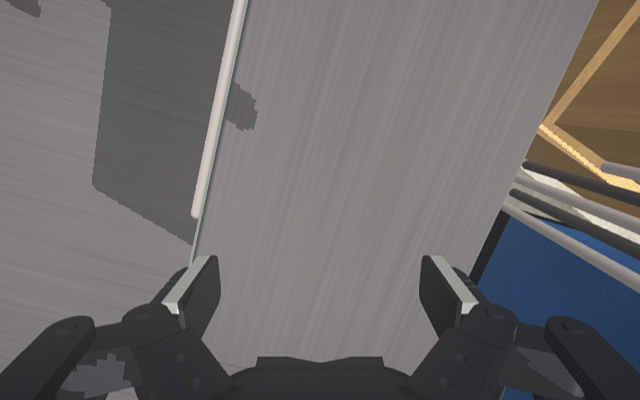

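The plain grey bracket with a hole is at scene (333,203) and side (300,238). The look-alikes are:
- grey solid disc: scene (373,165), side (240,300)
- yellow: scene (308,145) and (447,222)
- orange: scene (344,135)
- brown: scene (372,300)

I'll check this choice in a close crop and triangulate.

```bash
cat > h.py <<'E'
import numpy as np, cv2
from scipy.optimize import least_squares
from scipy.spatial.transform import Rotation as Rn
from workcell import observe, grab_frame, camera_info, bot, nets
def K(c):
    i=camera_info(c); f=200/np.tan(np.radians(i["fov_y"])/2); return f,i["cx"],i["cy"]
def ext(c,st=None):
    i=camera_info(c)
    if c!="wrist": return np.array(i["R"]),np.array(i["t"])
    T=np.eye(4);T[:3,:3]=Rn.from_euler("xyz",st["tool_rot"]).as_matrix();T[:3,3]=st["position"]
    W=np.linalg.inv(T@np.array(i["tool_from_camera"])); return W[:3,:3],W[:3,3]
def proj(c,X,st=None):
    R,t=ext(c,st);f,cx,cy=K(c);p=np.atleast_2d(X)@R.T+t
    return np.c_[f*p[:,0]/p[:,2]+cx,f*p[:,1]/p[:,2]+cy]
def ray(c,uv,st=None):
    R,t=ext(c,st);f,cx,cy=K(c)
    d=R.T@np.array([(uv[0]-cx)/f,(uv[1]-cy)/f,1]);return -R.T@t,d/np.linalg.norm(d)
def tri(rs):
    A=sum(np.eye(3)-np.outer(d,d) for o,d in rs);b=sum((np.eye(3)-np.outer(d,d))@o for o,d in rs)
    X=np.linalg.solve(A,b);return X,[np.linalg.norm(np.cross(X-o,d)) for o,d in rs]
def onz(c,uv,z,st=None):
    o,d=ray(c,uv,st);return o+d*(z-o[2])/d[2]
def crop(im,name,x0,y0,x1,y1,s=5):
    cv2.imwrite("pics/"+name,cv2.resize(im[y0:y1,x0:x1,::-1],None,fx=s,fy=s,interpolation=cv2.INTER_CUBIC))
E
python3 - <<'E'
from h import *
a=grab_frame("scene");b=grab_frame("side")
crop(a,"sc1.png",300,140,400,240);crop(b,"si1.png",215,215,335,345)
crop(a,"sc2.png",220,230,320,370);crop(b,"si2.png",330,90,410,200)
for n in ["bracket_ring","bracket","blank_disc","hook_hinge","hook_tip","panel","canister","tube","grid","clamp","hammer","brush"]:
    for c in ["scene","side"]:
        print(n,c,[(np.round(d["location"]).tolist(),round(d["p"],2)) for d in nets.pinpoint(c,n)])
E
```

```text
bracket_ring scene [([308.0, 137.0], 0.75), ([336.0, 198.0], 0.7), ([448.0, 218.0], 0.69), ([369.0, 301.0], 0.65), ([343.0, 130.0], 0.57)]
bracket_ring side [([302.0, 236.0], 0.93), ([162.0, 217.0], 0.9), ([351.0, 339.0], 0.67), ([269.0, 154.0], 0.66), ([280.0, 367.0], 0.56)]
bracket scene [([332.0, 224.0], 0.93), ([365.0, 321.0], 0.89), ([309.0, 168.0], 0.72), ([343.0, 154.0], 0.71), ([434.0, 245.0], 0.55)]
bracket side [([345.0, 377.0], 0.85), ([303.0, 273.0], 0.77), ([265.0, 184.0], 0.72), ([174.0, 254.0], 0.57)]
blank_disc scene [([378.0, 165.0], 0.89)]
blank_disc side [([239.0, 288.0], 0.95)]
hook_hinge scene [([336.0, 192.0], 0.73), ([270.0, 285.0], 0.66), ([378.0, 262.0], 0.66)]
hook_hinge side [([349.0, 121.0], 0.52), ([236.0, 286.0], 0.41)]
hook_tip scene [([242.0, 248.0], 0.5)]
hook_tip side [([385.0, 131.0], 0.8), ([239.0, 288.0], 0.63)]
panel scene [([268.0, 332.0], 0.75)]
panel side [([358.0, 184.0], 0.65), ([248.0, 232.0], 0.63)]
canister scene [([378.0, 259.0], 0.6)]
canister side [([249.0, 234.0], 0.61)]
tube scene [([343.0, 288.0], 0.92)]
tube side [([291.0, 206.0], 0.89), ([300.0, 234.0], 0.71)]
grid scene [([333.0, 224.0], 0.67), ([404.0, 213.0], 0.64)]
grid side [([203.0, 290.0], 0.94)]
clamp scene [([332.0, 190.0], 0.98), ([268.0, 332.0], 0.74)]
clamp side [([300.0, 322.0], 0.91)]
hammer scene [([296.0, 242.0], 0.75), ([242.0, 247.0], 0.57)]
hammer side [([345.0, 248.0], 0.66)]
brush scene [([257.0, 262.0], 0.87)]
brush side [([380.0, 225.0], 0.82)]
```

View pics/sc1.png

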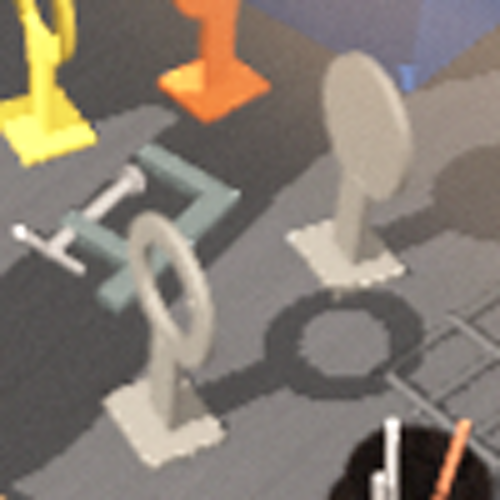

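View pics/si1.png

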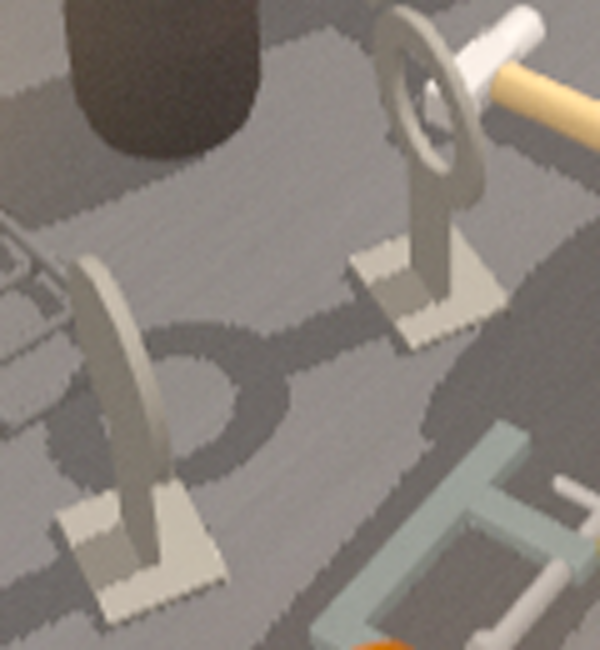

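View pics/sc2.png

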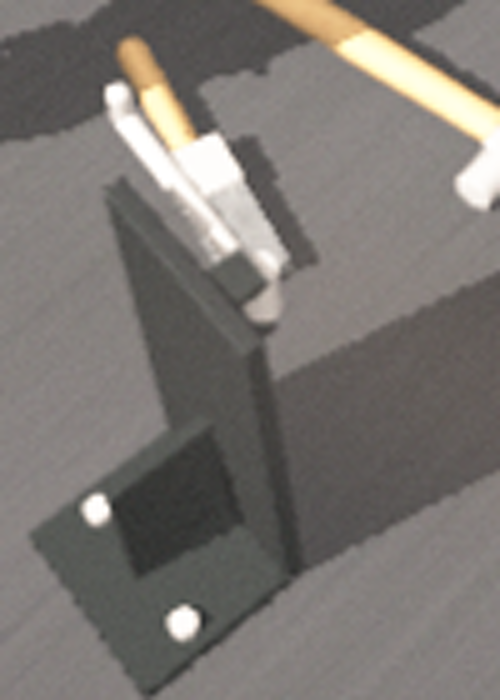

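View pics/si2.png

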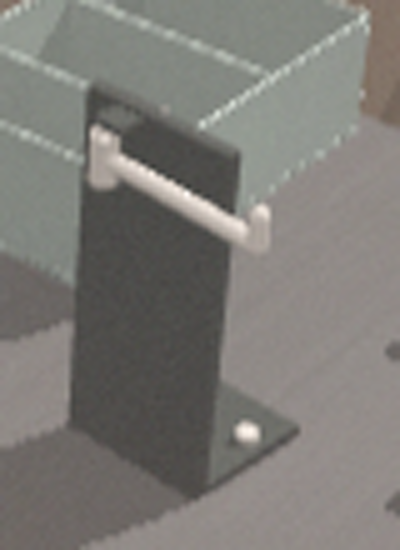

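The crops confirm it: the ring bracket is at scene (333,203). The disc at scene (373,165) is solid. The hook is folded, with its tip at side (382,131) and its hinge at side (350,121). Next I'll fit poses.

Run:
```python
from h import *
def fit(pts,x0):
    def res(q):
        c,s=np.cos(q[2]),np.sin(q[2]);r=[]
        for cam,uv,P in pts:
            X=np.array([q[0]+c*P[0]-s*P[1],q[1]+s*P[0]+c*P[1],P[2]])
            r.append(proj(cam,X)[0]-uv)
        return np.ravel(r)
    best=None
    for y in np.linspace(0,2*np.pi,8,endpoint=False):
        s=least_squares(res,[*x0,y],loss="soft_l1")
        if best is None or s.cost<best.cost: best=s
    return best,res(best.x).reshape(-1,2)
S=lambda x,y:np.array([x/5+330,y/5+90]);C=lambda x,y:np.array([x/5+220,y/5+230])
pp=[("side",S(262,207),(-.026,-.1,.249)),("side",S(103,126),(-.026,.02,.247)),("side",S(72,425),(-.006,.055,0)),
("side",S(195,495),(-.006,-.055,0)),("side",S(237,155),(-.006,-.055,.25)),("side",S(88,92),(-.006,.055,.25)),
("scene",C(118,88),(-.026,-.1,.249)),("scene",C(250,352),(.006,.055,.25)),("scene",C(106,192),(.006,-.055,.25)),("scene",C(298,572),(-.006,.055,0))]
x0=onz("scene",(268,332),0);b,r=fit(pp,x0[:2]);q=b.x;print("panel",x0,q,b.cost);print(np.round(r,1).tolist())
c,s=np.cos(q[2]),np.sin(q[2])
for n,P in [("hinge",(-.026,.02)),("tip",(-.026,-.1)),("tipopen",(-.146,.02))]: print(n,q[0]+c*P[0]-s*P[1],q[1]+s*P[0]+c*P[1])
A=lambda x,y:np.array([x/5+300,y/5+140]);B=lambda x,y:np.array([x/5+215,y/5+215])
# ring centre from nets, contour tops
bp=[("scene",(333+.0+1.6,198),(0,0,.13)),("side",(215+430/5,215+98/5),(0,0,.13)),
("side",B(347,262),(-.03,.035,.006)),("side",B(412,338),(-.03,-.035,.006)),("side",B(508,295),(.03,-.035,.006)),("side",B(455,228),(.03,.035,.006)),
("scene",A(103,402),None),("scene",A(152,457),None),("scene",A(225,428),None)]
cor=[(-.03,.035,.006),(-.03,-.035,.006),(.03,-.035,.006),(.03,.035,.006)]
best=None
x0=onz("scene",(332,224),0)
for k in range(4):
  for dirn in (1,):
    cand=list(bp[:6])
    for j,(i) in enumerate((6,7,8)): cand.append((bp[i][0],bp[i][1],cor[(k+dirn*j)%4]))
    for sw in (0,1):
        cd=list(cand)
        if sw: cd=[(a,u,P if abs(P[0])<.01 else cor[(cor.index(P)+1)%4]) for a,u,P in cand]
        b,r=fit(cd,x0[:2])
        if best is None or b.cost<best[0]: best=(b.cost,b.x,r)
print("bracket",x0,best[0],best[1]);print(np.round(best[2],1).tolist())
for n,u,v in [("disc",(378,165),(239,288))]: print(n,tri([ray("scene",u),ray("side",v)]))
for n,u,v in [("canister",(380,255),(248,232)),("tube",(343,288),(291,206)),("hammer",(296,242),(345,248)),("brush",(257,262),(380,225))]: print(n,onz("scene",u,0),onz("side",v,0))
```

```text
Traceback (most recent call last):
  File "h.py", line 13, in proj
    R,t=ext(c,st);f,cx,cy=K(c);p=np.atleast_2d(X)@R.T+t
                          ~^^^
  File "h.py", line 6, in K
    i=camera_info(c); f=200/np.tan(np.radians(i["fov_y"])/2); return f,i["cx"],i["cy"]
ValueError: time passes only in moves, steps and waits
```

```bash
sed -i 's/^from workcell.*/from workcell import observe, grab_frame, camera_info as _ci, bot, nets\nfrom functools import lru_cache\ncamera_info=lru_cache(None)(_ci)/' h.py
cat >> h.py <<'E'
def fit(pts,x0,yaws=np.linspace(0,2*np.pi,8,endpoint=False),st=None):
    def res(q):
        c,s=np.cos(q[2]),np.sin(q[2]);r=[]
        for cam,uv,P in pts:
            X=np.array([q[0]+c*P[0]-s*P[1],q[1]+s*P[0]+c*P[1],P[2]])
            r.append(proj(cam,X,st)[0]-uv)
        return np.ravel(r)
    best=None
    for y in yaws:
        s=least_squares(res,[*x0,y],loss="soft_l1")
        if best is None or s.cost<best.cost: best=s
    return best,res(best.x).reshape(-1,2)
E
cat > f1.py <<'E'
from h import *
S=lambda x,y:np.array([x/5+330,y/5+90]);C=lambda x,y:np.array([x/5+220,y/5+230])
pp=[("side",S(262,207),(-.026,-.1,.249)),("side",S(103,126),(-.026,.02,.247)),("side",S(72,425),(-.006,.055,0)),
("side",S(195,495),(-.006,-.055,0)),("side",S(237,155),(-.006,-.055,.25)),("side",S(88,92),(-.006,.055,.25)),
("scene",C(118,88),(-.026,-.1,.249)),("scene",C(250,352),(.006,.055,.25)),("scene",C(106,192),(.006,-.055,.25)),("scene",C(298,572),(-.006,.055,0))]
x0=onz("scene",(268,332),0);b,r=fit(pp,x0[:2]);q=b.x;print("panel",x0,q,b.cost);print(np.round(r,1).tolist())
c,s=np.cos(q[2]),np.sin(q[2])
for n,P in [("hinge",(-.026,.02)),("tip",(-.026,-.1)),("tipopen",(-.146,.02))]: print(n,q[0]+c*P[0]-s*P[1],q[1]+s*P[0]+c*P[1])
A=lambda x,y:np.array([x/5+300,y/5+140]);B=lambda x,y:np.array([x/5+215,y/5+215])
cor=[(-.03,.035,.006),(-.03,-.035,.006),(.03,-.035,.006),(.03,.035,.006)]
best=None
x0=onz("scene",(332,224),0)
for k in range(4):
  for sw in (0,1):
    pts=[("scene",(335.,198.),(0,0,.13)),("side",(301.,234.6),(0,0,.13))]
    pts+=[("side",B(*u),cor[(j+sw)%4]) for j,u in enumerate([(347,262),(412,338),(508,295),(455,228)])]
    pts+=[("scene",A(*u),cor[(j+k)%4]) for j,u in enumerate([(103,402),(152,457),(225,428)])]
    b,r=fit(pts,x0[:2])
    print(k,sw,b.cost,b.x)
    if best is None or b.cost<best[0]: best=(b.cost,b.x,r)
print("bracket",x0,best[0],best[1]);print(np.round(best[2],1).tolist())
for n,u,v in [("disc",(378,165),(239,288))]: print(n,tri([ray("scene",u),ray("side",v)]))
for n,u,v in [("canister",(380,255),(248,232)),("tube",(343,288),(291,206)),("hammer",(296,242),(345,248)),("brush",(257,262),(380,225))]: print(n,onz("scene",u,0),onz("side",v,0))
E
python3 f1.py
```

```text
panel [ 0.61266907 -0.2944835   0.        ] [ 0.60443093 -0.29290696  4.59495295] 9.974937669553988
[[-0.1, -0.3], [0.2, -0.6], [-1.4, -0.0], [-0.9, 2.0], [-2.4, 0.7], [-0.6, -1.7], [-1.8, 0.1], [-2.6, 0.6], [-1.1, -1.3], [0.5, -0.8]]
hinge 0.6273394997396711 -0.26942937055894134
tip 0.5081660224929563 -0.25536941604526187
tipopen 0.6413994542533505 -0.15025589331222647
0 0 85.87365522040665 [0.48522013 0.10455295 4.41093759]
0 1 58.22796910039174 [0.48489321 0.10603236 8.87614702]
1 0 68.5230432741437 [0.48644033 0.10621938 4.45026417]
1 1 84.99095667861639 [0.48497452 0.10301803 2.91516186]
2 0 10.580927420090624 [0.48489974 0.10724574 4.42081753]
2 1 71.16042407375015 [0.48602785 0.10388699 2.92116026]
3 0 60.62466702437549 [0.48575403 0.1042313  4.24301759]
3 1 12.204153049241619 [0.48531536 0.10778262 2.7949922 ]
bracket [ 4.84477845e-01  1.07402837e-01 -1.11022302e-16] 10.580927420090624 [0.48489974 0.10724574 4.42081753]
[[-1.5, -0.0], [-0.9, 1.6], [-0.8, -0.7], [0.1, 1.5], [0.8, 0.6], [-2.8, -2.8], [-1.2, -0.9], [-0.5, 2.1], [0.1, 1.0]]
disc (array([0.48497851, 0.32269091, 0.13104994]), [np.float64(0.00997769428642088), np.float64(0.009977694286420773)])
canister [0.68103668 0.11853973 0.        ] [0.69658225 0.09229646 0.        ]
tube [ 0.67264    -0.05266015  0.        ] [ 0.68170795 -0.07020728  0.        ]
hammer [ 0.45031142 -0.031167    0.        ] [ 0.45175238 -0.03857355  0.        ]
brush [ 0.41791189 -0.1695666   0.        ] [ 0.43306466 -0.17795648  0.        ]
```

Run:
```python
from h import *
a=grab_frame("scene");b=grab_frame("side")
for q,n in [((.4849,.1072,4.42),"A"),((.4853,.1078,2.795),"B")]:
    c,s=np.cos(q[2]),np.sin(q[2]);t=np.linspace(0,2*np.pi,40)
    out=[]
    for cam,im,o in [("scene",a,(300,160)),("side",b,(265,205))]:
        k=cv2.resize(im[o[1]:o[1]+80,o[0]:o[0]+70,::-1].copy(),None,fx=6,fy=6)
        for r in (.052,.032):
            P=np.c_[q[0]-s*r*np.cos(t),q[1]+c*r*np.cos(t),.13+r*np.sin(t)]
            cv2.polylines(k,[np.int32((proj(cam,P)-o)*6)],True,(0,0,255),1)
        f=np.array([(-.03,.035),(-.03,-.035),(.03,-.035),(.03,.035)])
        P=np.c_[q[0]+c*f[:,0]-s*f[:,1],q[1]+s*f[:,0]+c*f[:,1],0*f[:,0]+.006]
        cv2.polylines(k,[np.int32((proj(cam,P)-o)*6)],True,(255,0,0),1)
        out.append(k)
    cv2.imwrite(f"pics/ov{n}.png",np.hstack(out)[:, :800])
```

```text
(no output)
```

View pics/ovA.png

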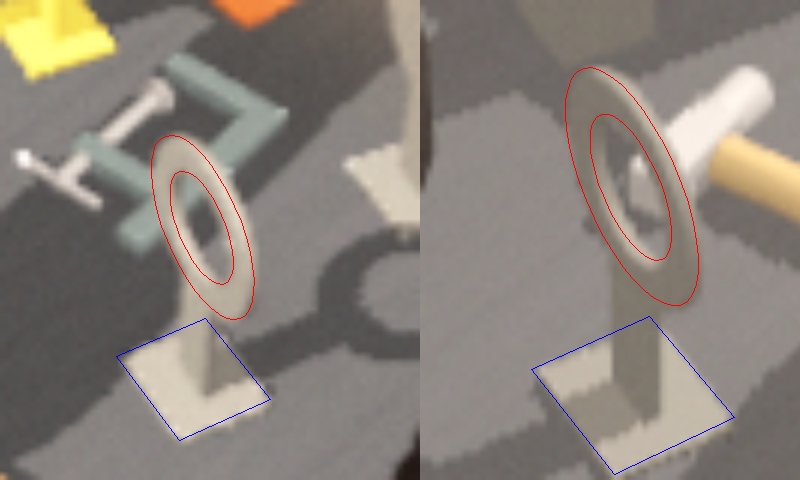

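View pics/ovB.png

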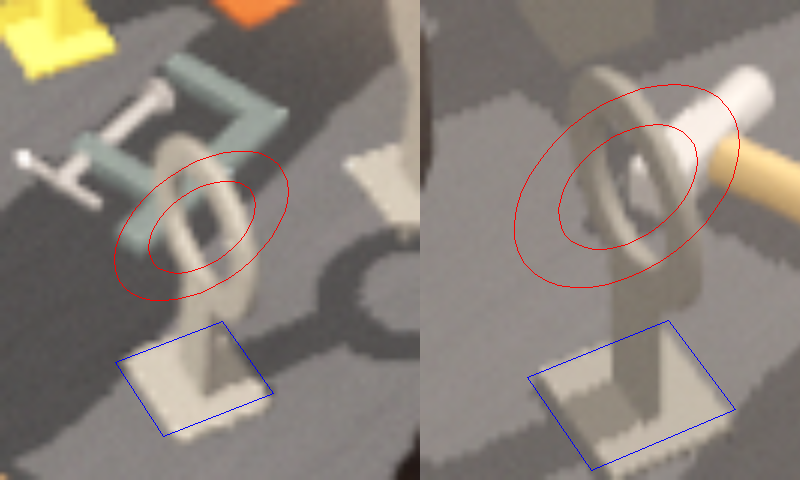

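Overlay A (yaw 4.42) matches the ring and the foot in both cameras. Next I'll get the tool axes and plan the push on the hook.

```bash
cat >> h.py <<'E'
def to(st,pos,yawy=None):
    """delta in tool axes (mm) to world pos; turn about tool x so that tool y axis has world heading yawy (mod pi)"""
    R=Rn.from_euler("xyz",st["tool_rot"]).as_matrix()
    d=R.T@(np.array(pos)-st["position"])*1000
    # keep tool vertical
    x=R[:,0]; tilt=R.T@np.cross(x,[0,0,-1])
    h=np.arctan2(R[1,1],R[0,1]);turn=0
    if yawy is not None:
        turn=-((yawy-h+np.pi/2)%np.pi-np.pi/2)   # tool x is down
    print("pos",np.round(st["position"],4),"ang_y deg",round(np.degrees(h),1),"delta mm",np.round(d,1),"tilt",np.round(tilt,3),"turn x",round(turn,3),
      "q7",round(st["qpos"][6],2),"F",np.round(st["force"],1),"w",round(st["grip_width"],4),"t",round(st["clock"],2)); print("tool y,z:",np.round(R[:,1],3),np.round(R[:,2],3))
E
python3 - <<'E'
from h import *
st=observe()
to(st,[.516,-.288,.30],np.radians(83.3))
to(st,[.516,-.288,.30],np.radians(173.3))
E
```

```text
pos [ 0.1804 -0.5984  0.2423] ang_y deg -73.2 delta mm [ -57.7 -200.3 -410.9] tilt [0. 0. 0.] turn x 0.41 q7 -0.11 F [-0.9 -0.6 -0.5] w 0.0852 t 1.55
tool y,z: [ 0.289 -0.957 -0.   ] [-0.957 -0.289  0.   ]
pos [ 0.1804 -0.5984  0.2423] ang_y deg -73.2 delta mm [ -57.7 -200.3 -410.9] tilt [0. 0. 0.] turn x -1.161 q7 -0.11 F [-0.9 -0.6 -0.5] w 0.0852 t 1.55
tool y,z: [ 0.289 -0.957 -0.   ] [-0.957 -0.289  0.   ]
```

>>> jog_arm(
  commands=[
    [-30,0,0,0,0,0],
    [-28,-14,-30,0,0,0],
    [0,-19,-38,0,0,0],
    [0,-19,-38,0,0,0],
    [0,-19,-38,0,0,0],
    [0,-19,-38,0,0,0],
    [0,-19,-38,0,0,0],
    [0,-19,-38,0,0,0],
    [0,-19,-38,0,0,0],
    [0,-19,-38,0,0,0],
    [0,-15,-38,0,0,0],
    [0,0,0,0.14,0,0],
    [0,0,0,0.14,0,0],
    [0,0,0,0.13,0,0],
    [0,0,0,0,0,0],
  ],
  gripper=255,
  newtons=80,
)

```text
clock: 3.05
position: [0.4964, -0.3055, 0.3026]
tool_rot: [3.029, 1.569, -0.245]
force: [0.2, 0.2, 1.2]
grip_width: 0.0
```

Run:
```python
from h import *
st=observe()
to(st,[.516,-.288,.218],np.radians(83.3))
a=grab_frame("wrist"); b=grab_frame("side")
cv2.imwrite("pics/w1.png",a[:,:,::-1]);crop(b,"s3.png",320,20,480,200,4)
```

```text
pos [ 0.4964 -0.3055  0.3026] ang_y deg -97.6 delta mm [ 84.7 -20.  -17. ] tilt [ 0.    -0.002 -0.   ] turn x -0.015 q7 -1.28 F [0.2 0.2 1.2] w 0.0 t 3.05
tool y,z: [-0.132 -0.991  0.   ] [-0.991  0.132 -0.002]
```

View pics/w1.png

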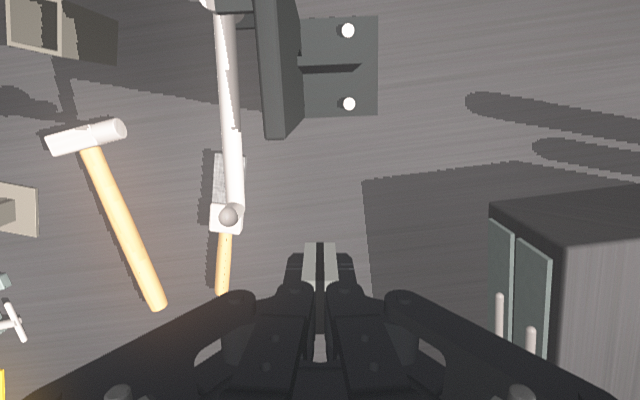

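View pics/s3.png

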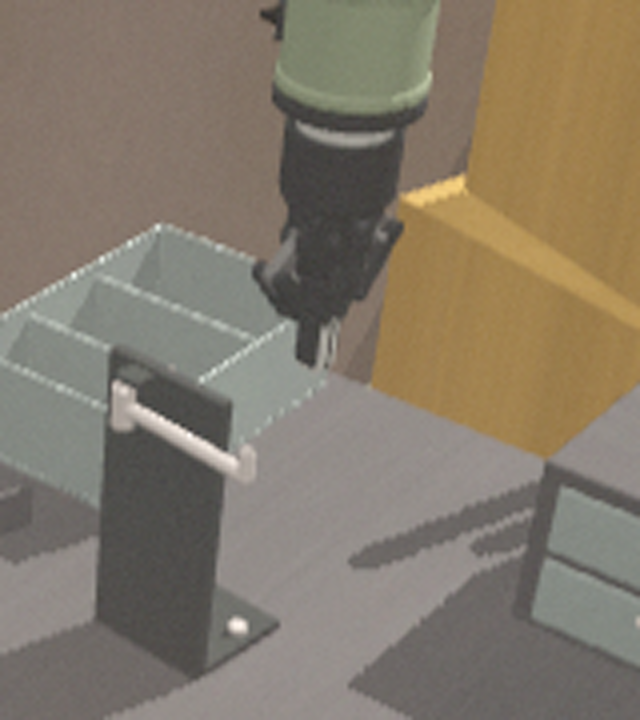

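Wrist view: the hook tip's top is at (228,216), the arm runs up to the hinge at about (220,5), and the plate's near end is at (275–298,135). I'll refine from this.

Run:
```python
from h import *
st=observe()
print("tip",onz("wrist",(228,216),.249,st))
for uv in [(263,138),(281,138),(299,127),(258,0)]: print(uv,onz("wrist",uv,.25,st))
print("arm axis",onz("wrist",(227,60),.231,st),onz("wrist",(236,180),.231,st))
```

```text
tip [ 0.51132318 -0.25374239  0.249     ]
(263, 138) [ 0.55287836 -0.28160692  0.25      ]
(281, 138) [ 0.55166911 -0.2912226   0.25      ]
(299, 127) [ 0.55621035 -0.30165984  0.25      ]
(258, 0) [ 0.61839153 -0.2904956   0.25      ]
arm axis [ 0.59634708 -0.26565562  0.231     ] [ 0.52818    -0.25740774  0.231     ]
```

>>> jog_arm(
  commands=[
    [0,-10,-12,-0.015,0,0],
    [0,-10,-11,0,0,0],
    [30,0,0,0,0,0],
    [30,0,0,0,0,0],
    [24,0,0,0,0,0],
    [0,0,0,0,0,0],
  ],
)

```text
clock: 3.75
position: [0.5272, -0.285, 0.2169]
tool_rot: [-3.027, 1.565, 0.02]
force: [-0.3, 0.1, -0.2]
grip_width: 0.0001
```

Run:
```python
from h import *
st=observe()
to(st,[.522,-.288,.218],np.radians(83.3))
a=grab_frame("wrist"); b=grab_frame("side")
cv2.imwrite("pics/w2.png",a[:,:,::-1]);crop(b,"s4.png",320,60,420,180,5)
R=Rn.from_euler("xyz",st["tool_rot"]).as_matrix()
H=np.array([.629,-.2685]);p=st["position"][:2].copy()
for i,deg in enumerate([173.3,165,155,145,135,125,115,105,95,88,84.5,81.5]):
    th=np.radians(deg);u=np.array([np.cos(th),np.sin(th)]);n=np.array([-u[1],u[0]])
    h=14.5*abs(n@R[:2,1])+11*abs(n@R[:2,2])
    c=H+.104*u+(.006+h/1000)*n
    d=np.r_[c-p,0];print(deg,np.round(c,4),np.round(R.T@d*1000,1));p=c
```

```text
pos [ 0.5272 -0.285   0.2169] ang_y deg -95.4 delta mm [-1.1  3.5  4.9] tilt [ 0.    -0.006  0.001] turn x 0.022 q7 -1.32 F [-0.3  0.1 -0.2] w 0.0001 t 3.75
tool y,z: [-0.095 -0.996 -0.001] [-0.995  0.095 -0.006]
173.3 [ 0.5233 -0.277 ] [-0.  -7.6  4.7]
165 [ 0.5228 -0.263 ] [ -0.  -13.9   1.8]
155 [ 0.5249 -0.2457] [  0.  -17.4  -0.4]
145 [ 0.53   -0.2285] [  0.  -17.6  -3.5]
135 [ 0.5384 -0.2121] [  0.  -17.2  -6.7]
125 [ 0.5499 -0.1969] [  0.1 -16.1 -10. ]
115 [ 0.5644 -0.1839] [  0.1 -14.4 -13.2]
105 [ 0.5814 -0.1736] [  0.1 -11.9 -16. ]
95 [ 0.6006 -0.1666] [  0.1  -8.8 -18.4]
88 [ 0.6148 -0.1639] [  0.1  -4.  -13.9]
84.5 [ 0.622  -0.1633] [ 0.  -1.3 -7.1]
81.5 [ 0.6268 -0.163 ] [ 0.  -0.8 -4.7]
```

View pics/s4.png

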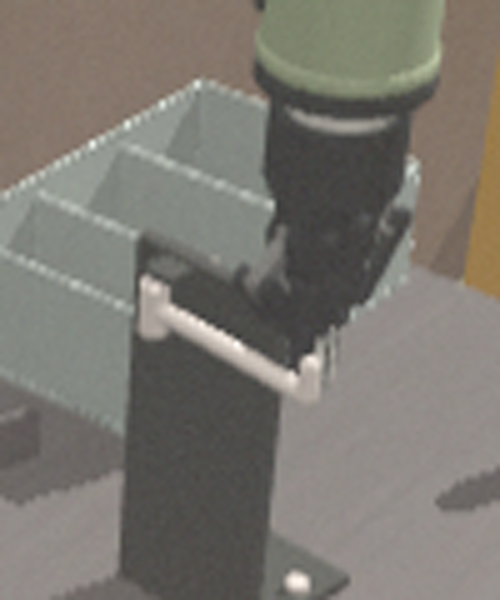

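View pics/w2.png

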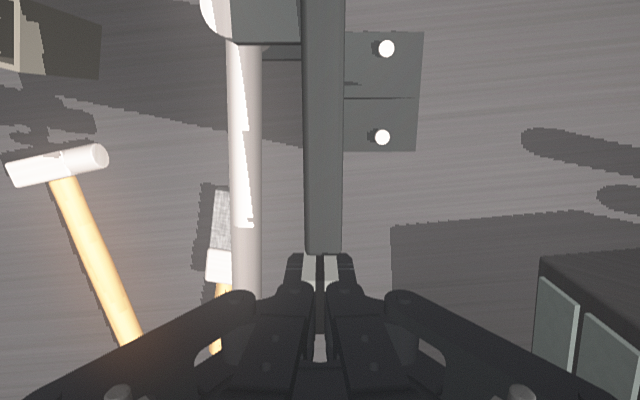

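>>> jog_arm(
  commands=[
    [0,-4,5,0,0,0],
    [0,-8,2,0,0,0],
    [0,-10,1,0,0,0],
    [0,-17,0,0,0,0],
    [0,-18,-3,0,0,0],
    [0,-17,-7,0,0,0],
    [0,-16,-10,0,0,0],
    [0,-14,-13,0,0,0],
    [0,-12,-16,0,0,0],
    [0,0,0,0,0,0],
  ],
)

```text
clock: 4.85
position: [0.5826, -0.167, 0.2292]
tool_rot: [2.842, 1.55, -0.395]
force: [0.1, 0.7, -0.1]
grip_width: 0.0003
```

Run:
```python
from h import *
st=observe()
to(st,[.6148,-.164,.217],np.radians(83.3))
a=grab_frame("wrist"); b=grab_frame("side")
cv2.imwrite("pics/w3.png",a[:,:,::-1]);crop(b,"s5.png",320,60,420,180,5)
```

```text
pos [ 0.5826 -0.167   0.2292] ang_y deg -95.5 delta mm [ 12.8  -6.1 -31.6] tilt [ 0.    -0.02  -0.006] turn x 0.022 q7 -1.55 F [ 0.1  0.7 -0.1] w 0.0003 t 4.85
tool y,z: [-0.095 -0.995  0.006] [-0.995  0.095 -0.02 ]
```

View pics/w3.png

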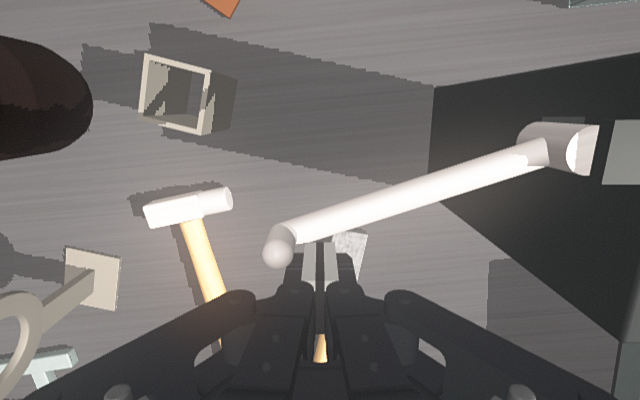

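View pics/s5.png

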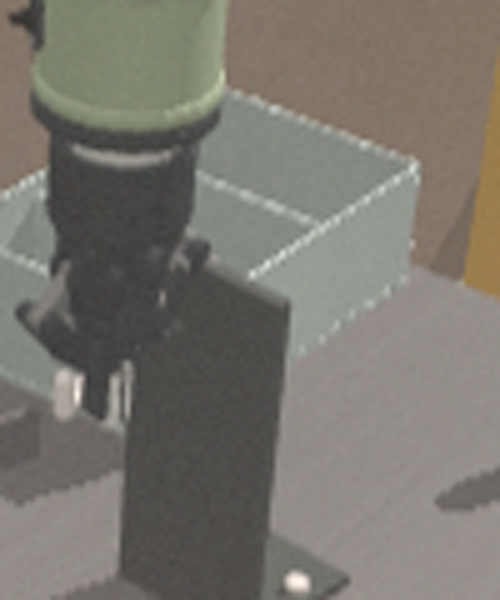

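The hook is following, with its tip at wrist (278,250). I'll continue to the stop and correct the small rise and tilt.

>>> jog_arm(
  commands=[
    [6,-3,-12,0,-0.02,-0.006],
    [4,-3,-14,0,0,0],
    [0,-2,-10,0,0,0],
    [0,-1,-7,0,0,0],
    [0,0,-5,0,0,0],
    [0,0,0,0,0,0],
  ],
)

```text
clock: 5.55
position: [0.6184, -0.1674, 0.22]
tool_rot: [0.08, 1.548, 3.119]
force: [0.4, -0.1, 0.6]
grip_width: -0.0
```

Run:
```python
from h import *
st=observe()
to(st,[.6268,-.164,.217],np.radians(83.3))
a=grab_frame("wrist")
cv2.imwrite("pics/w4.png",a[:,:,::-1])
```

```text
pos [ 0.6184 -0.1674  0.22  ] ang_y deg -95.9 delta mm [ 2.9 -4.2 -8. ] tilt [ 0.     0.022 -0.002] turn x 0.014 q7 -1.56 F [ 0.4 -0.1  0.6] w -0.0 t 5.55
tool y,z: [-0.103 -0.995  0.002] [-0.994  0.103  0.022]
```

View pics/w4.png

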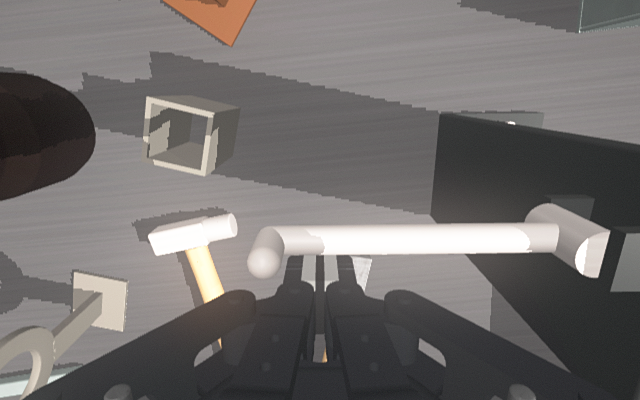

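>>> jog_arm(
  commands=[
    [0,0,-3,0,0.01,0],
    [0,0,-3,0,0,0],
    [0,0,-3,0,0,0],
    [0,0,-2,0,0,0],
    [0,0,0,0,0,0],
  ],
)

```text
clock: 6.1
position: [0.6186, -0.1677, 0.2204]
tool_rot: [-0.009, 1.538, 3.028]
force: [0.0, -0.7, 0.5]
grip_width: 0.0002
```

Run:
```python
from h import *
st=observe()
to(st,[.6268,-.164,.217],np.radians(83.3))
```

```text
pos [ 0.6186 -0.1677  0.2204] ang_y deg -96.0 delta mm [ 3.1 -4.6 -7.9] tilt [0.    0.033 0.   ] turn x 0.012 q7 -1.56 F [ 0.  -0.7  0.5] w 0.0002 t 6.1
tool y,z: [-0.105 -0.994 -0.   ] [-0.994  0.105  0.033]
```

>>> jog_arm(
  commands=[
    [0,0,-8,0,0,0],
    [0,0,-8,0,0,0],
  ],
)

```text
clock: 6.3
position: [0.6205, -0.1682, 0.2196]
tool_rot: [-0.027, 1.506, 3.008]
force: [-82.2, 19.4, 56.4]
grip_width: -0.0003
```

Run:
```python
from h import *
st=observe()
to(st,[.6268,-.164,.217],np.radians(83.3))
R=Rn.from_euler("xyz",st["tool_rot"]).as_matrix();print(np.round(R,3))
```

```text
pos [ 0.6205 -0.1682  0.2196] ang_y deg -96.1 delta mm [ 2.2 -4.8 -6. ] tilt [0.    0.065 0.002] turn x 0.01 q7 -1.56 F [-82.2  19.4  56.4] w -0.0003 t 6.3
tool y,z: [-0.107 -0.994 -0.002] [-0.992  0.106  0.065]
[[-0.064 -0.107 -0.992]
 [ 0.009 -0.994  0.106]
 [-0.998 -0.002  0.065]]
```

It's at the stop: the push met about 100 N. I'll back off now and lift away.

>>> jog_arm(
  commands=[
    [0,0,8,0,0,0],
    [0,0,15,0,0.03,0],
    [0,0,20,0,0.03,0],
    [-30,0,0,0,0,0],
    [-40,0,0,0,0,0],
    [-30,0,0,0,0,0],
    [0,0,0,0,0,0],
  ],
)

```text
clock: 7.0
position: [0.5736, -0.1657, 0.3268]
tool_rot: [-0.276, 1.567, 2.755]
force: [-0.2, 0.2, 0.2]
grip_width: -0.0001
```

Run:
```python
from h import *
st=observe()
to(st,[.50,-.15,.36],np.radians(73.3))
a=grab_frame("wrist");b=grab_frame("scene");c=grab_frame("side")
cv2.imwrite("pics/w5.png",a[:,:,::-1]);crop(b,"sc5.png",220,190,360,330,4);crop(c,"si5.png",270,70,410,210,4)
```

```text
pos [ 0.5736 -0.1657  0.3268] ang_y deg -96.3 delta mm [-32.9  -7.6  75. ] tilt [0.    0.003 0.001] turn x 0.181 q7 -1.54 F [-0.2  0.2  0.2] w -0.0001 t 7.0
tool y,z: [-0.11  -0.994 -0.001] [-0.994  0.11   0.003]
```

View pics/w5.png

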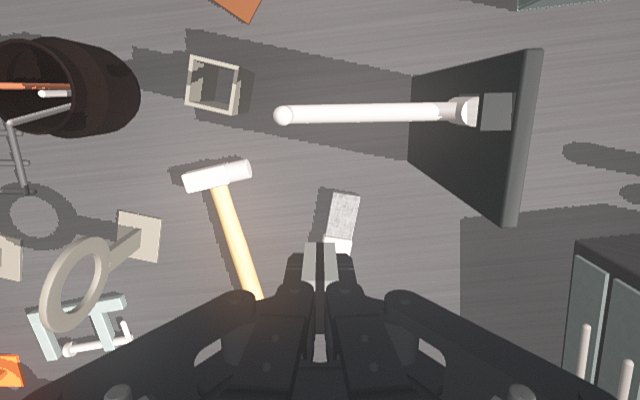

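View pics/sc5.png

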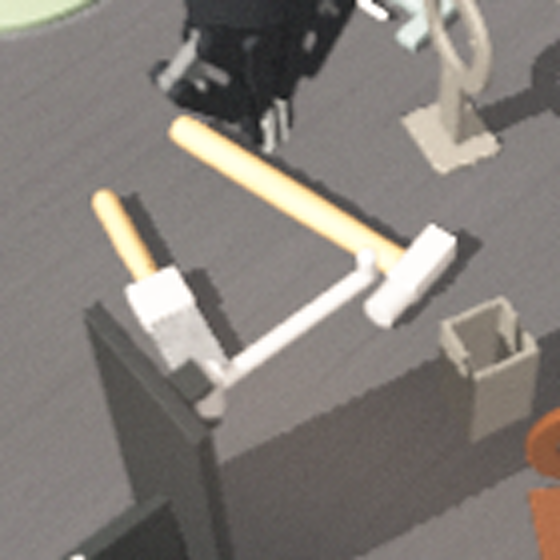

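View pics/si5.png

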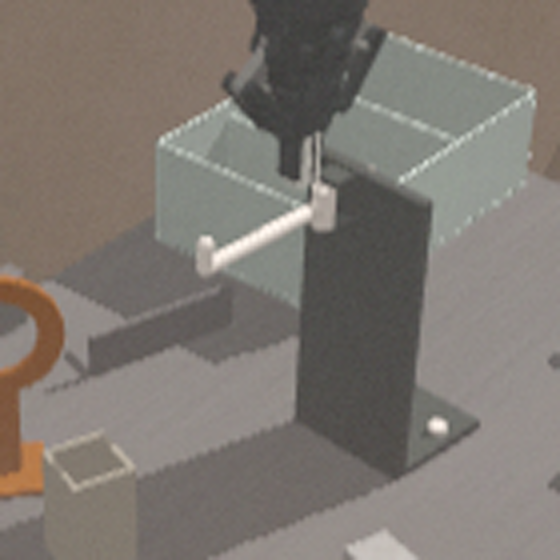

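The hook stands out. Its tip is at wrist (283,116), scene (311,253) and side (321,130). I'll triangulate the tip and the arm line, and refine the ring's pose from the wrist view, where its centre is at about (77,283).

Run:
```python
from h import *
st=observe()
w=ray("wrist",(283,116),st)
print("tip tri",tri([w,ray("scene",(311.5,252.8)),ray("side",(321.2,129.5))]))
print("tip z249: w",onz("wrist",(283,116),.249,st),"sc",onz("scene",(311.5,252.8),.249),"si",onz("side",(321.2,129.5),.249))
p=onz("wrist",(310,114.5),.225,st);q=onz("wrist",(430,112),.225,st);print("arm",p,q,np.degrees(np.arctan2(*(p-q)[1::-1])))
g=nets.pinpoint("wrist","bracket_ring");print(g)
print("ring",onz("wrist",(77,283),.13,st),"foot pts",[onz("wrist",u,.006,st).round(4).tolist() for u in [(119,211),(160,213),(158,261)]])
```

```text
tip tri (array([ 0.63788095, -0.15034342,  0.24863917]), [np.float64(0.0007451364022153416), np.float64(0.0009614475960459974), np.float64(0.0004734993599909219)])
tip z249: w [ 0.63716321 -0.15024022  0.249     ] sc [ 0.63909689 -0.15047092  0.249     ] si [ 0.63765146 -0.15059682  0.249     ]
arm [ 0.63519882 -0.16524187  0.225     ] [ 0.6282612  -0.24322562  0.225     ] 84.91621574849911
[]
ring [0.48283582 0.10853905 0.13      ] foot pts [[0.5243, 0.1226, 0.006], [0.5152, 0.0663, 0.006], [0.4429, 0.0874, 0.006]]
```

>>> jog_arm(
  commands=[
    [0,-20,10,0,0,0],
    [0,-35,15,0,0,0],
    [0,-35,15,0,0,0],
    [0,-35,16,0,0,0],
    [0,-35,16,0,0,0],
    [0,-35,16,0,0,0],
    [0,-35,16,0,0,0],
    [0,-30,15,0,0,0],
    [0,0,0,0.09,0,0],
    [0,0,0,0.09,0,0],
    [0,0,0,0,0,0],
  ],
  gripper=0,
)

```text
clock: 8.3
position: [0.4741, 0.116, 0.311]
tool_rot: [0.239, 1.542, 3.086]
force: [-0.4, -0.6, 0.0]
grip_width: 0.0859
```

Run:
```python
from h import *
st=observe()
to(st,[.484,.108,.25],np.radians(73.4))
a=grab_frame("wrist")
cv2.imwrite("pics/w6.png",a[:,:,::-1])
```

```text
pos [0.4741 0.116  0.311 ] ang_y deg -106.9 delta mm [ 60.7   4.4 -13.5] tilt [ 0.     0.028 -0.007] turn x -0.005 q7 -2.28 F [-0.4 -0.6  0. ] w 0.0859 t 8.3
tool y,z: [-0.291 -0.957  0.007] [-0.956  0.291  0.028]
```

View pics/w6.png

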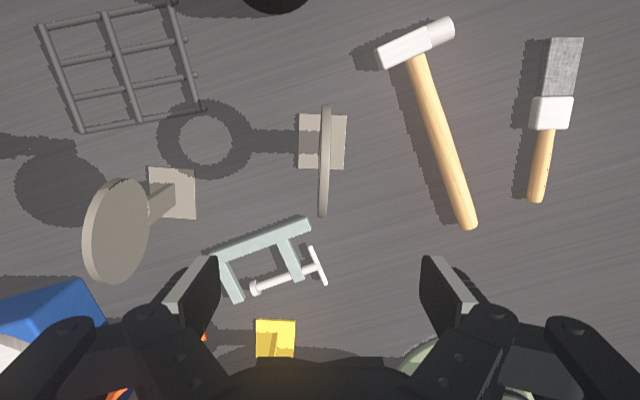

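Run:
```python
from h import *
st=observe();im=grab_frame("wrist")
k=cv2.resize(im[90:230,250:400,::-1].copy(),None,fx=5,fy=5)
t=np.linspace(0,2*np.pi,60);a=np.radians(73.4);n=np.array([np.cos(a),np.sin(a)]);e=np.array([-n[1],n[0]])
for off in (-.004,.004):
    P=np.c_[.484+n[0]*off+e[0]*.052*np.cos(t),.108+n[1]*off+e[1]*.052*np.cos(t),.13+.052*np.sin(t)]
    cv2.polylines(k,[np.int32((proj("wrist",P,st)-(250,90))*5)],True,(0,0,255),1)
f=np.array([(-.03,.035),(-.03,-.035),(.03,-.035),(.03,.035)])
P=np.c_[.484+n[0]*f[:,0]+e[0]*f[:,1],.108+n[1]*f[:,0]+e[1]*f[:,1],0*f[:,0]+.006]
cv2.polylines(k,[np.int32((proj("wrist",P,st)-(250,90))*5)],True,(255,0,0),1)
cv2.imwrite("pics/ow.png",k)
```

```text
(no output)
```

View pics/ow.png

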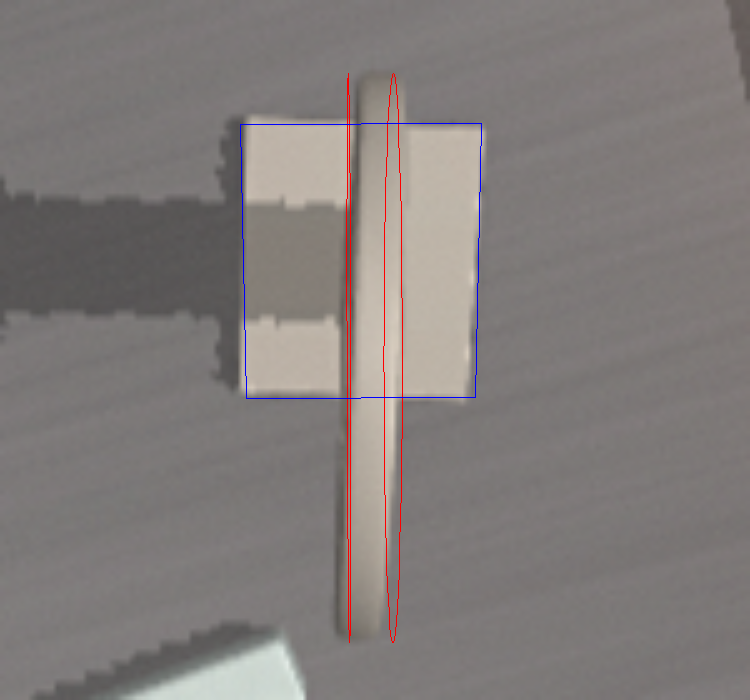

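>>> jog_arm(
  commands=[
    [0,2,-7,0.013,0.028,-0.007],
    [20,2,-7,0.012,0,0],
    [30,0,0,0,0,0],
    [0,0,0,0,0,0],
  ],
)

```text
clock: 8.8
position: [0.4888, 0.1051, 0.2596]
tool_rot: [-2.883, 1.563, -0.056]
force: [0.3, 0.3, -0.3]
grip_width: 0.0855
```

Run:
```python
from h import *
st=observe()
to(st,[.484,.108,.178],np.radians(71.6))
```

```text
pos [0.4888 0.1051 0.2596] ang_y deg -108.0 delta mm [81.5 -1.1  6. ] tilt [ 0.    -0.007  0.002] turn x 0.007 q7 -2.3 F [ 0.3  0.3 -0.3] w 0.0855 t 8.8
tool y,z: [-0.309 -0.951 -0.002] [-0.951  0.309 -0.007]
```

>>> jog_arm(
  commands=[
    [10,-1,3,0.007,-0.007,0.002],
    [20,0,2,0,0,0],
    [20,0,0,0,0,0],
    [20,0,0,0,0,0],
    [0,0,0,0,0,0],
  ],
)

```text
clock: 9.3
position: [0.4864, 0.1075, 0.1906]
tool_rot: [-2.618, 1.565, 0.201]
force: [-0.1, -0.3, 1.0]
grip_width: 0.0851
```

Run:
```python
from h import *
st=observe()
to(st,[.484,.108,.178],np.radians(71.6))
cv2.imwrite("pics/w7.png",grab_frame("wrist")[:,:,::-1])
```

```text
pos [0.4864 0.1075 0.1906] ang_y deg -108.5 delta mm [12.6  0.4  2.5] tilt [ 0.    -0.005  0.003] turn x -0.001 q7 -2.34 F [-0.1 -0.3  1. ] w 0.0851 t 9.3
tool y,z: [-0.317 -0.949 -0.003] [-0.948  0.317 -0.005]
```

View pics/w7.png

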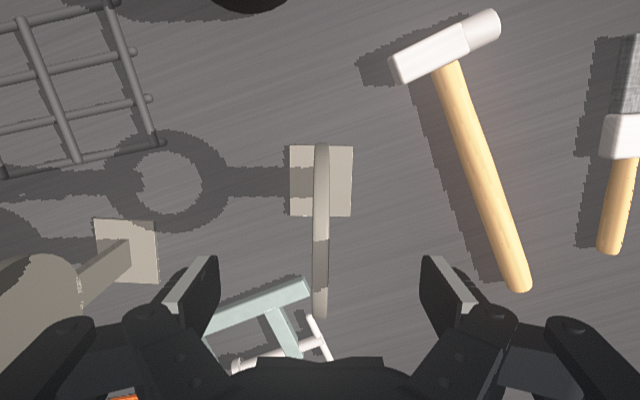

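The ring is edge-on at column 320, centred and parallel between the pads. I'll lower and close.

>>> jog_arm(
  commands=[
    [9,0,2,0,-0.005,0.003],
    [5,0,1,0,0,0],
    [0,0,0,0,0,0],
  ],
)

```text
clock: 9.65
position: [0.4854, 0.1092, 0.1795]
tool_rot: [-2.567, 1.566, 0.252]
force: [0.2, 0.2, -0.4]
grip_width: 0.0859
```

Run:
```python
from h import *
st=observe()
to(st,[.484,.108,.178],np.radians(71.6))
```

```text
pos [0.4854 0.1092 0.1795] ang_y deg -108.5 delta mm [1.5 1.6 1. ] tilt [ 0.    -0.004  0.003] turn x -0.001 q7 -2.35 F [ 0.2  0.2 -0.4] w 0.0859 t 9.65
tool y,z: [-0.317 -0.948 -0.003] [-0.948  0.317 -0.004]
```

>>> jog_arm(
  commands=[
    [1,2,1,0,0,0],
    [0,0,0,0,0,0],
    [0,0,0,0,0,0],
    [0,0,0,0,0,0],
    [0,0,0,0,0,0],
    [0,0,0,0,0,0],
    [0,0,0,0,0,0],
    [0,0,0,0,0,0],
  ],
  gripper=255,
  newtons=90,
)

```text
clock: 10.45
position: [0.4843, 0.108, 0.1798]
tool_rot: [-2.497, 1.564, 0.322]
force: [0.7, 0.8, -1.1]
grip_width: 0.0019
```

Run:
```python
from h import *
st=observe()
to(st,[.484,.108,.178],np.radians(71.6))
cv2.imwrite("pics/w8.png",grab_frame("wrist")[:,:,::-1])
crop(grab_frame("side"),"si8.png",250,150,370,300,4)
```

```text
pos [0.4843 0.108  0.1798] ang_y deg -108.5 delta mm [1.8 0.1 0.3] tilt [ 0.    -0.006  0.004] turn x -0.001 q7 -2.35 F [ 0.7  0.8 -1.1] w 0.0019 t 10.45
tool y,z: [-0.317 -0.948 -0.004] [-0.948  0.317 -0.006]
```

View pics/si8.png

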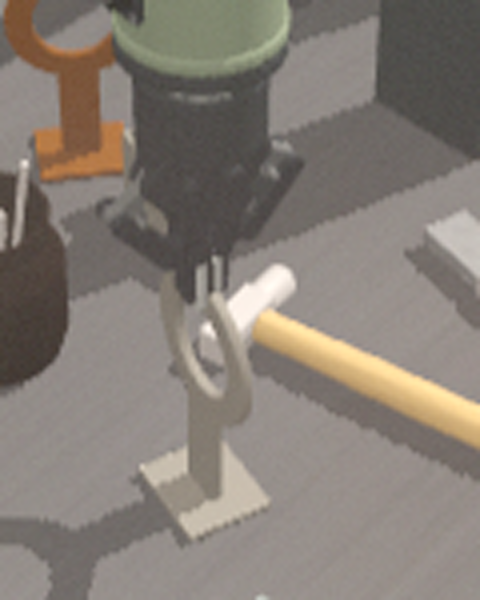

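Run:
```python
from h import *
crop(grab_frame("wrist"),"w8b.png",240,170,400,300,5)
print(observe()["grip_width"])
```

```text
0.0016206589335005727
```

View pics/w8b.png

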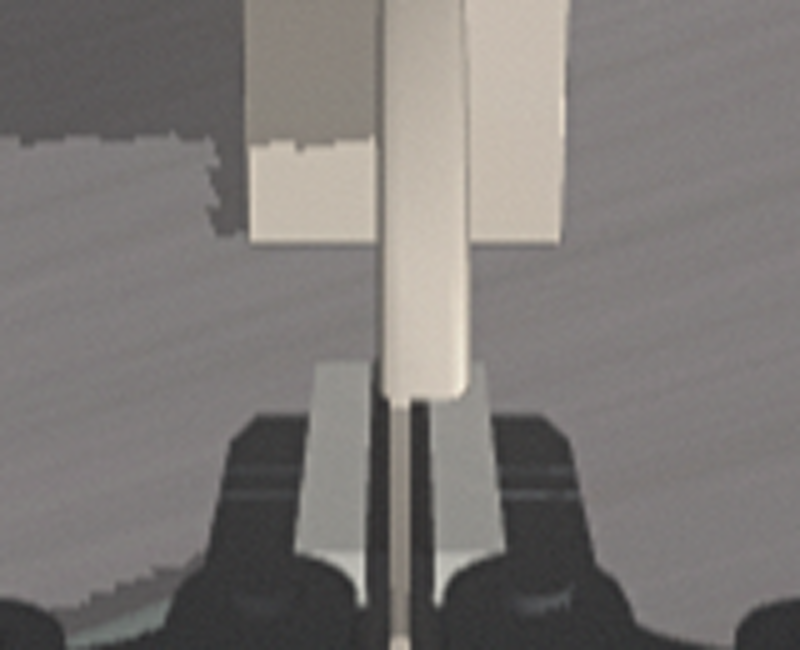

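Run:
```python
from h import *
crop(grab_frame("side"),"si9.png",280,200,330,260,10)
crop(grab_frame("scene"),"sc9.png",310,150,360,210,10)
st=observe()
for z in (.162,.182): print(proj("side",[.484,.108,z]),proj("scene",[.484,.108,z]),proj("wrist",[.484,.108,z],st))
```

```text
[[300.0297557  226.99979371]] [[333.89016417 190.61014039]] [[321.46421973 257.27046499]]
[[299.96984723 220.84959316]] [[334.14968079 186.0177944 ]] [[321.50506102 277.89434796]]
```

View pics/si9.png

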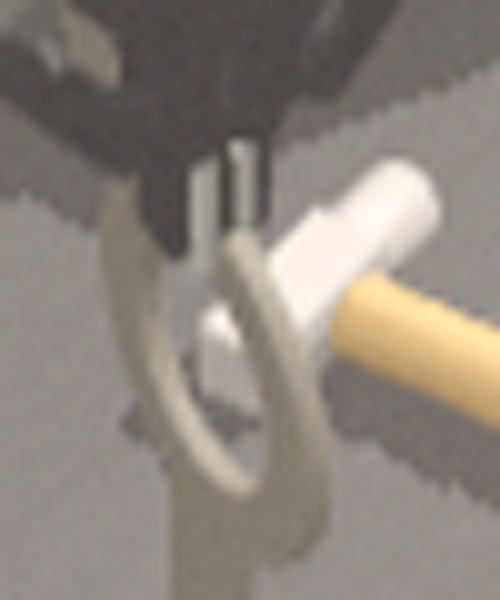

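View pics/sc9.png

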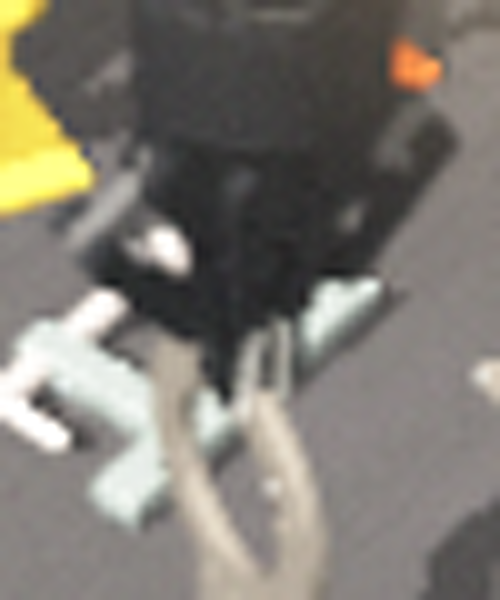

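The pads straddle the rim, with the tips just above the hole (side crop about (205,262)). The opening readout of 1.9 mm is low for an 8 mm rim, so I'll try a small lift.

>>> jog_arm(
  commands=[
    [-5,0,0,0,0,0],
    [-8,0,0,0,0,0],
    [-8,0,0,0,0,0],
    [0,0,0,0,0,0],
  ],
)

```text
clock: 11.1
position: [0.4836, 0.1072, 0.2022]
tool_rot: [-2.604, 1.566, 0.214]
force: [0.9, -0.2, -6.6]
grip_width: 0.0016
```

Run:
```python
from h import *
st=observe()
to(st,[.484,.108,.3],np.radians(71.6))
crop(grab_frame("side"),"si10.png",260,160,360,300,4)
```

```text
pos [0.4836 0.1072 0.2022] ang_y deg -108.5 delta mm [-97.8  -1.1  -0.6] tilt [ 0.    -0.004  0.003] turn x -0.002 q7 -2.34 F [ 0.9 -0.2 -6.6] w 0.0016 t 11.1
tool y,z: [-0.317 -0.948 -0.003] [-0.948  0.317 -0.004]
```

View pics/si10.png

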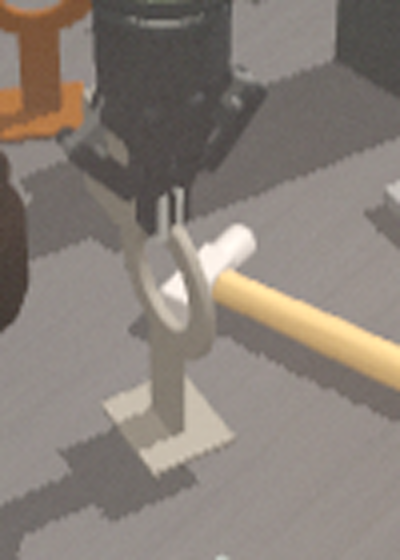

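Held: the force shows −6.6 N. I'll lift and carry it to a point outside the hook tip, turning it to the arm's heading.

>>> jog_arm(
  commands=[
    [-15,0,0,0,0,0],
    [-25,0,0,0,0,0],
    [-25,0,0,0,0,0],
    [-25,0,0,0,0,0],
    [-18,8,-10,0,0,0],
    [-8,15,-20,0,0,0],
    [0,18,-25,0,0,0],
    [0,18,-25,0,0,0],
    [0,18,-25,0,0,0],
    [0,18,-25,0,0,0],
    [0,18,-25,0,0,0],
    [0,18,-25,0,0,0],
    [0,15,-20,0,0,0],
    [0,10,-12,0,0,0],
    [0,0,0,-0.08,0,0],
    [0,0,0,-0.08,0,0],
    [0,0,0,-0.07,0,0],
    [0,0,0,0,0,0],
  ],
)

```text
clock: 12.95
position: [0.6372, -0.1185, 0.3167]
tool_rot: [0.281, 1.566, -2.943]
force: [-0.1, -0.0, -4.9]
grip_width: 0.0017
```

Run:
```python
from h import *
st=observe()
to(st,[.641,-.1155,.29],np.radians(84.7))
cv2.imwrite("pics/w11.png",grab_frame("wrist")[:,:,::-1])
crop(grab_frame("side"),"si11.png",250,40,400,220,4);crop(grab_frame("scene"),"sc11.png",250,140,380,280,4)
```

```text
pos [ 0.6372 -0.1185  0.3167] ang_y deg -94.8 delta mm [26.7 -3.3 -3.7] tilt [ 0.     0.005 -0.001] turn x 0.009 q7 -1.63 F [-0.1 -0.  -4.9] w 0.0017 t 12.95
tool y,z: [-0.083 -0.997  0.001] [-0.997  0.083  0.005]
```

View pics/w11.png

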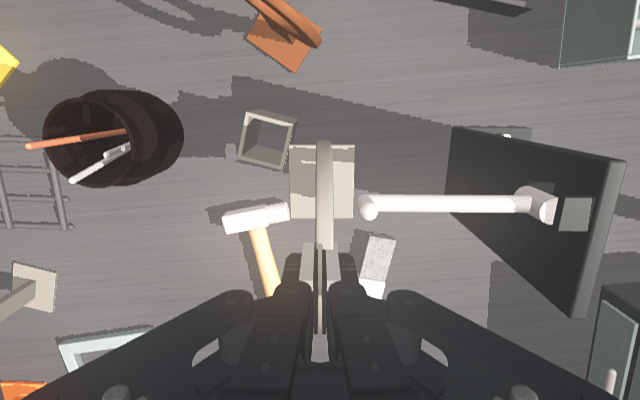

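View pics/si11.png

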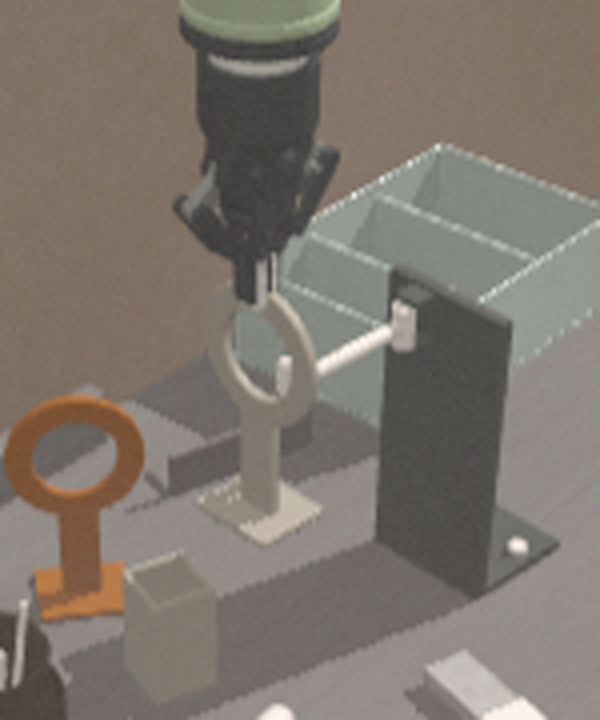

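View pics/sc11.png

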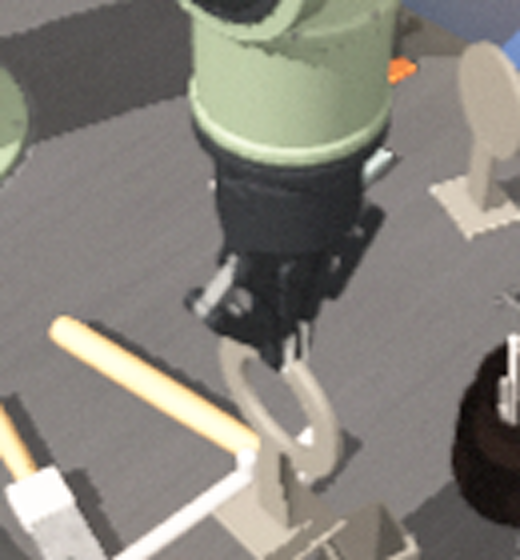

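Run:
```python
from h import *
st=observe()
print(onz("wrist",(367,205),.249,st));p=onz("wrist",(390,203.5),.225,st);q=onz("wrist",(510,204),.225,st);print(p,q,np.degrees(np.arctan2(*(p-q)[1::-1])))
```

```text
[ 0.64503345 -0.1479981   0.249     ]
[ 0.6368999  -0.16676616  0.225     ] [ 0.62938609 -0.24938635  0.225     ] 84.80358670146789
```

>>> jog_arm(
  commands=[
    [9,0,-3,0,0.005,0],
    [10,0,-1,0,0,0],
    [9,0,0,0,0,0],
    [0,0,0,0,0,0],
  ],
)

```text
clock: 13.5
position: [0.6413, -0.1183, 0.2859]
tool_rot: [1.815, 1.569, -1.416]
force: [0.6, -0.0, -5.7]
grip_width: 0.0018
```

Run:
```python
from h import *
st=observe()
to(st,[.6345,-.1922,.288],np.radians(84.9))
cv2.imwrite("pics/w12.png",grab_frame("wrist")[:,:,::-1])
crop(grab_frame("side"),"si12.png",270,70,390,200,5);crop(grab_frame("scene"),"sc12.png",270,200,350,300,5)
```

```text
pos [ 0.6413 -0.1183  0.2859] ang_y deg -95.1 delta mm [-2.  74.2  0.1] tilt [ 0.    -0.    -0.002] turn x -0.0 q7 -1.64 F [ 0.6 -0.  -5.7] w 0.0018 t 13.5
tool y,z: [-0.089 -0.996  0.002] [-0.996  0.089 -0.   ]
```

View pics/si12.png

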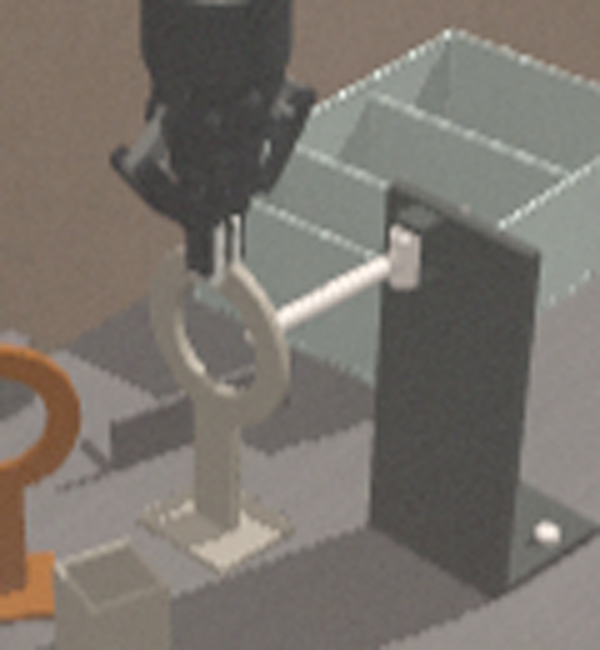

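View pics/w12.png

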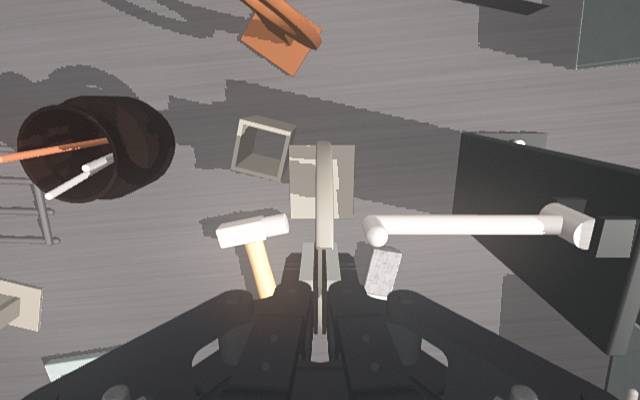

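Ring centre is at z≈0.236 and lateral alignment is within 1 mm. I'll slide it over the tip in small steps.

>>> jog_arm(
  commands=[
    [0,10,0,0,0,0],
    [0,12,0,0,0,0],
    [0,12,0,0,0,0],
    [0,8,0,0,0,0],
    [0,0,0,0,0,0],
  ],
)

```text
clock: 14.15
position: [0.6379, -0.1658, 0.2893]
tool_rot: [2.615, 1.565, -0.618]
force: [-0.3, -0.5, -6.0]
grip_width: 0.0017
```

Run:
```python
from h import *
st=observe()
to(st,[.633,-.203,.288],np.radians(84.9))
cv2.imwrite("pics/w13.png",grab_frame("wrist")[:,:,::-1])
crop(grab_frame("side"),"si13.png",290,80,390,200,5);crop(grab_frame("scene"),"sc13.png",270,200,350,300,5)
```

```text
pos [ 0.6379 -0.1658  0.2893] ang_y deg -95.2 delta mm [ 1.4 37.5  1.5] tilt [ 0.    -0.005 -0.003] turn x -0.002 q7 -1.56 F [-0.3 -0.5 -6. ] w 0.0017 t 14.15
tool y,z: [-0.091 -0.996  0.003] [-0.996  0.091 -0.005]
```

View pics/si13.png

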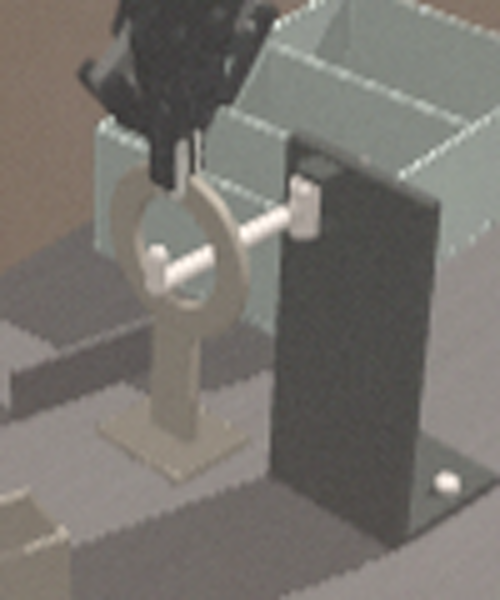

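View pics/sc13.png

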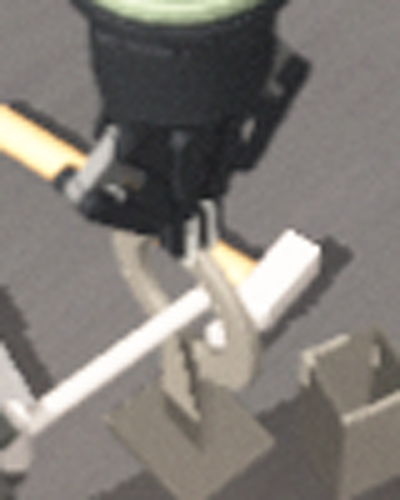

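The tip is through the hole, seen in front of the ring at side crop (155,262), with no contact force. I'll continue inwards.

>>> jog_arm(
  commands=[
    [0,12,1,0,-0.005,0],
    [0,12,0,0,0,0],
    [0,10,0,0,0,0],
    [0,5,0,0,0,0],
    [0,0,0,0,0,0],
  ],
)

```text
clock: 14.8
position: [0.6336, -0.2051, 0.2892]
tool_rot: [1.157, 1.569, -2.073]
force: [0.4, -0.0, -6.1]
grip_width: 0.0019
```

Run:
```python
from h import *
st=observe()
to(st,[.633,-.203,.249],np.radians(84.9))
```

```text
pos [ 0.6336 -0.2051  0.2892] ang_y deg -95.0 delta mm [40.2 -2.1  0.7] tilt [ 0.     0.001 -0.002] turn x 0.001 q7 -1.5 F [ 0.4 -0.  -6.1] w 0.0019 t 14.8
tool y,z: [-0.088 -0.996  0.002] [-0.996  0.088  0.001]
```

>>> jog_arm(
  commands=[
    [10,0,0,0,0,0],
    [12,0,0,0,0,0],
    [10,0,0,0,0,0],
    [3,0,0,0,0,0],
    [0,0,0,0,0,0],
  ],
)

```text
clock: 15.3
position: [0.6333, -0.2036, 0.2498]
tool_rot: [0.198, 1.568, -3.03]
force: [0.0, 0.1, -6.2]
grip_width: 0.0015
```

Run:
```python
from h import *
st=observe()
to(st,[.633,-.203,.249],np.radians(84.9))
crop(grab_frame("side"),"si14.png",300,80,390,200,5);crop(grab_frame("scene"),"sc14.png",250,220,330,320,5)
```

```text
pos [ 0.6333 -0.2036  0.2498] ang_y deg -95.0 delta mm [ 0.8 -0.6  0.3] tilt [ 0.     0.003 -0.001] turn x 0.002 q7 -1.5 F [ 0.   0.1 -6.2] w 0.0015 t 15.3
tool y,z: [-0.087 -0.996  0.001] [-0.996  0.087  0.003]
```

View pics/si14.png

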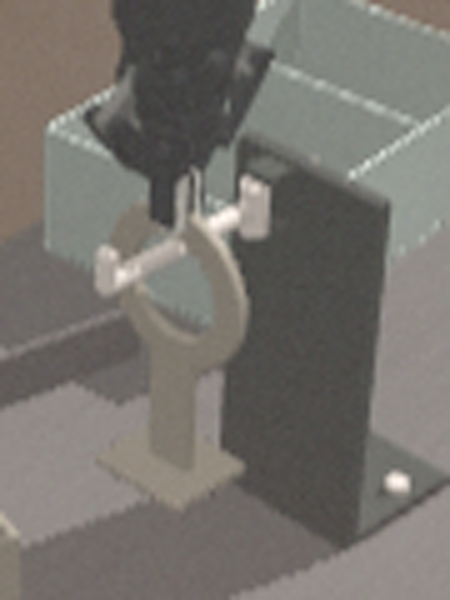

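View pics/sc14.png

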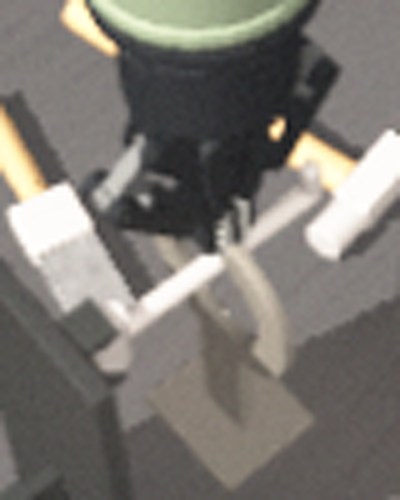

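>>> jog_arm(
  commands=[
    [1.5,0,0,0,0,0],
    [0,0,0,0,0,0],
  ],
)

```text
clock: 15.6
position: [0.6338, -0.2038, 0.2497]
tool_rot: [0.98, 1.57, -2.248]
force: [0.2, 1.0, -5.9]
grip_width: 0.0015
```

>>> jog_arm(
  commands=[
    [2,0,0,0,0,0],
    [2,0,0,0,0,0],
  ],
)

```text
clock: 15.8
position: [0.6344, -0.2039, 0.2475]
tool_rot: [2.566, 1.568, -0.663]
force: [-9.2, 2.1, 22.6]
grip_width: 0.0019
```

>>> jog_arm(
  commands=[
    [0,0,0,0,0,0],
    [0,0,0,0,0,0],
  ],
)

```text
clock: 16.0
position: [0.6345, -0.2039, 0.2485]
tool_rot: [2.687, 1.567, -0.542]
force: [1.1, 1.2, -4.5]
grip_width: 0.0017
```

Run:
```python
from h import *
st=observe()
to(st,[.633,-.203,.249],np.radians(84.9))
crop(grab_frame("side"),"si15.png",300,90,370,190,6);crop(grab_frame("scene"),"sc15.png",250,220,330,320,5)
cv2.imwrite("pics/w15.png",grab_frame("wrist")[:,:,::-1])
```

```text
pos [ 0.6345 -0.2039  0.2485] ang_y deg -95.0 delta mm [-0.5 -0.8  1.6] tilt [ 0.    -0.003 -0.001] turn x 0.002 q7 -1.5 F [ 1.1  1.2 -4.5] w 0.0017 t 16.0
tool y,z: [-0.087 -0.996  0.001] [-0.996  0.087 -0.003]
```

View pics/si15.png

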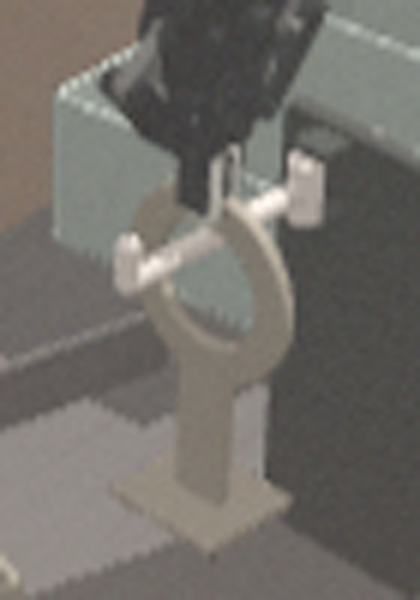

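View pics/w15.png

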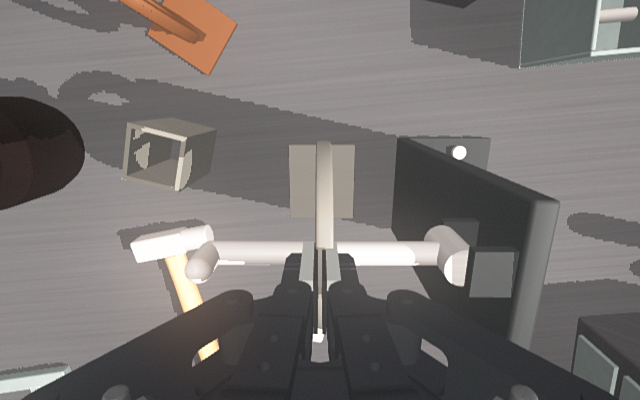

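The ring is just at the arm. I'll open only partway, so the fingers stay clear of the tip and the barrel.

>>> jog_arm(
  commands=[
    [0,0,0,0,0,0],
    [0,0,0,0,0,0],
    [0,0,0,0,0,0],
    [0,0,0,0,0,0],
    [0,0,0,0,0,0],
  ],
  gripper=170,
)

```text
clock: 16.65
position: [0.6353, -0.2041, 0.2489]
tool_rot: [2.795, 1.566, -0.433]
force: [-0.6, 0.4, 0.6]
grip_width: 0.0283
```

Run:
```python
from h import *
st=observe()
to(st,[.633,-.203,.249],np.radians(84.9))
crop(grab_frame("side"),"si16.png",300,90,370,190,6)
cv2.imwrite("pics/w16.png",grab_frame("wrist")[:,:,::-1])
```

```text
pos [ 0.6353 -0.2041  0.2489] ang_y deg -95.0 delta mm [-0.1 -0.9  2.4] tilt [ 0.    -0.005 -0.002] turn x 0.002 q7 -1.5 F [-0.6  0.4  0.6] w 0.0283 t 16.65
tool y,z: [-0.087 -0.996  0.002] [-0.996  0.087 -0.005]
```

View pics/si16.png

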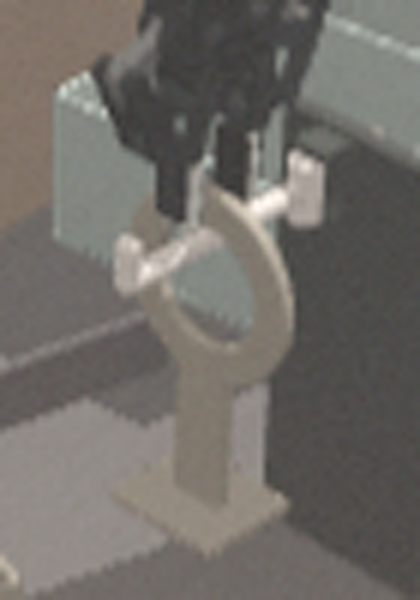

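View pics/w16.png

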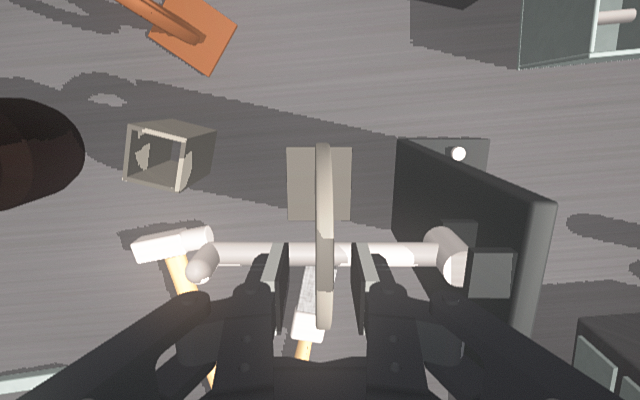

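It hangs on the arm with the pads clear of it. I'll retreat straight up.

>>> jog_arm(
  commands=[
    [-8,0,0,0,0,0],
    [-15,0,0,0,0,0],
    [-25,0,0,0,0,0],
    [-30,0,0,0,0,0],
    [-30,0,0,0,0,0],
    [-20,0,0,0,0,0],
    [0,0,0,0,0,0],
    [0,0,0,0,0,0],
    [0,0,0,0,0,0],
    [0,0,0,0,0,0],
    [0,0,0,0,0,0],
  ],
)

```text
clock: 17.85
position: [0.6337, -0.2035, 0.384]
tool_rot: [2.796, 1.567, -0.433]
force: [0.1, -0.1, -0.5]
grip_width: 0.0286
```

Run:
```python
from h import *
st=observe()
to(st,[.633,-.203,.249],np.radians(84.9))
crop(grab_frame("side"),"si17.png",300,60,400,190,4);crop(grab_frame("scene"),"sc17.png",240,200,340,320,4)
cv2.imwrite("pics/w17.png",grab_frame("wrist")[:,:,::-1])
```

```text
pos [ 0.6337 -0.2035  0.384 ] ang_y deg -95.0 delta mm [134.9  -0.6   1.2] tilt [ 0.    -0.004 -0.001] turn x 0.002 q7 -1.49 F [ 0.1 -0.1 -0.5] w 0.0286 t 17.85
tool y,z: [-0.087 -0.996  0.001] [-0.996  0.087 -0.004]
```

View pics/si17.png

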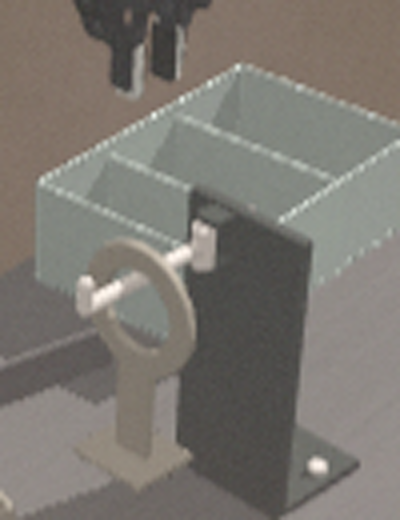

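View pics/w17.png

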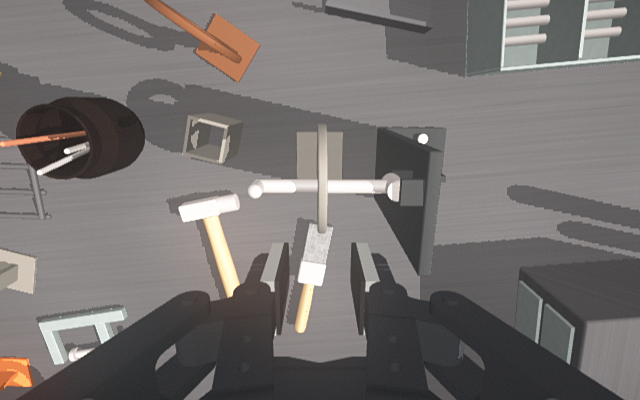

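View pics/sc17.png

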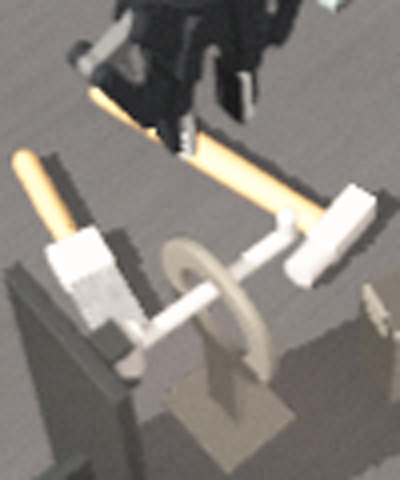

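It hangs. A last check: is it at rest, what is the hook angle, and where is the ring centre?

>>> jog_arm(
  commands=[
    [0,0,0,0,0,0],
    [0,0,0,0,0,0],
    [0,0,0,0,0,0],
    [0,0,0,0,0,0],
    [0,0,0,0,0,0],
    [0,0,0,0,0,0],
    [0,0,0,0,0,0],
    [0,0,0,0,0,0],
    [0,0,0,0,0,0],
    [0,0,0,0,0,0],
  ],
)

```text
clock: 19.0
position: [0.6337, -0.2036, 0.3839]
tool_rot: [2.797, 1.567, -0.431]
force: [-0.2, -0.3, -0.3]
grip_width: 0.0286
```

Run:
```python
from h import *
st=observe()
a=grab_frame("side").astype(int);w=grab_frame("wrist")
for i in range(6): grab_frame("scene")
b=grab_frame("side").astype(int)
print("diff",np.abs(a-b)[90:190,300:370].mean(),np.abs(a-b)[200:300,420:470].mean())
p=onz("wrist",(265,188),.225,st);q=onz("wrist",(380,186),.225,st);print(p,q,np.degrees(np.arctan2(*(p-q)[1::-1])))
s=[(d["location"],d["p"]) for d in nets.pinpoint("side","bracket_ring")];c=[(d["location"],d["p"]) for d in nets.pinpoint("scene","bracket_ring")]
print(s);print(c)
print(proj("side",[.6333,-.2035,.199]),proj("scene",[.6333,-.2035,.199]))
```

```text
diff 1.7696666666666667 1.53
[ 0.63656874 -0.1551044   0.225     ] [ 0.62962502 -0.25654571  0.225     ] 86.0841737030919
[([335.9, 136.4], 0.94), ([266.8, 158.2], 0.88), ([348.1, 341.8], 0.8), ([163.3, 216.4], 0.78), ([275.8, 367.7], 0.61)]
[([345.1, 128.2], 0.94), ([369.1, 302.2], 0.7), ([449.3, 216.4], 0.69), ([293.8, 276.9], 0.61)]
[[334.00191439 137.50768023]] [[294.55514421 276.55481948]]
```

Ring centre matches the expected hang point in both cameras, and it is at rest. I'm handing in.

```bash
python3 -c "
from workcell import bot
print(bot.job_done())"
```

```text
the job is handed in; nothing more can be done
None
```

I swung the hook out to its stop, hung the plain steel ring bracket on it behind the upturned tip, and handed the job in at about 20 s. No verdict was reported.

**Last checks before handing in**
- **Hook:** the arm heads about 85–86° in the camera images. The plate's fitted front heading is 83.3°, so it stands out at about 1.53–1.55 rad, above the 1.35 needed.
- **Ring position:** the trained network finds the ring centre within about 2 pixels of the expected hang point in both the scene and side views. That point is about 65 mm from the hinge and 26 mm below the arm's centre line.
- **At rest:** two pictures taken about 0.35 s apart differ only by camera noise. The bracket looks upright.
- **Robot:** the gripper is about 135 mm above its release height, and the force reading is near zero.
- **Other things:** nothing looks moved in the pictures, but I did not measure their positions again. The solid-disc bracket was not touched.

**Readings that were off**
- **Push at the stop:** the last push on the hook reached about 100 N, close to the 120 N wrist limit, before I backed off.
- **Grip width:** while I held the 8 mm rim, the gripper showed only about 1.7 mm of opening. The lift still showed the full weight (−6.6 N), and the bracket did not slip.

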